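# Straightedge check of heat sinks on the electronics bench

### The job

Take the straightedge (the square bar with a black cap on one end) out of the bin and check the face of each heat sink on the mats, narrowest first, widest last: lay the straightedge lengthwise along the middle of the face, let go, and press down its capped end, then its open end, to see whether it rocks. Stand every heat sink on which it rocks upright on the plywood scrap board and leave the flat ones standing on their own mats. Put the straightedge back in the bin at the end, keep the other bars in the bin, and leave everything else on the bench alone.

Things in the scene. Friction and masses are not known exactly. Their poses are not given: they have to be found in the camera images.
- straightedge: Straightedge: a straight square aluminium bar, 26 x 26 mm section, 140 mm long, 0.12 kg, lying flat in the bin at the start. Origin at its centre; x runs along it, +x towards the end closed by a black plastic cap, -x towards the open (hollow) end. Any of its four long sides may be laid down.
- capped_end (a point): Middle of the capped end of the straightedge, 70 mm from its centre.
- sink_narrow_a: The narrow heat sink: finned aluminium block, 150 (x) x 40 (y) x 40 mm, 0.22 to 0.27 kg, plain face up, on mat_1; origin mid underside. Of the look-alikes _a and _b one is flat, one bowed (names do not tell which); at most one is there. A bowed face falls 4 mm from its middle to each end: the straightedge see-saws on it, 0.05 rad each way; on a flat one it stays put.
- sink_narrow_b: The narrow heat sink: finned aluminium block, 150 (x) x 40 (y) x 40 mm, 0.22 to 0.27 kg, plain face up, on mat_1; origin mid underside. Of the look-alikes _a and _b one is flat, one bowed (names do not tell which); at most one is there. A bowed face falls 4 mm from its middle to each end: the straightedge see-saws on it, 0.05 rad each way; on a flat one it stays put.
- mat_1: Black rubber mat of the narrow heat sink, fixed, 190 (x) x 110 (y) x 2 mm. Origin: middle of its underside.
- sink_middle_a: The middle heat sink: finned aluminium block, 150 (x) x 52 (y) x 40 mm, 0.22 to 0.27 kg, plain face up, on mat_2; origin mid underside. Of the look-alikes _a and _b one is flat, one bowed (names do not tell which); at most one is there. A bowed face falls 4 mm from its middle to each end: the straightedge see-saws on it, 0.05 rad each way; on a flat one it stays put.
- sink_middle_b: The middle heat sink: finned aluminium block, 150 (x) x 52 (y) x 40 mm, 0.22 to 0.27 kg, plain face up, on mat_2; origin mid underside. Of the look-alikes _a and _b one is flat, one bowed (names do not tell which); at most one is there. A bowed face falls 4 mm from its middle to each end: the straightedge see-saws on it, 0.05 rad each way; on a flat one it stays put.
- mat_2: Black rubber mat of the middle heat sink, fixed, 190 (x) x 110 (y) x 2 mm. Origin: middle of its underside.
- sink_wide_a: The wide heat sink: finned aluminium block, 150 (x) x 64 (y) x 40 mm, 0.22 to 0.27 kg, plain face up, on mat_3; origin mid underside. Of the look-alikes _a and _b one is flat, one bowed (names do not tell which); at most one is there. A bowed face falls 4 mm from its middle to each end: the straightedge see-saws on it, 0.05 rad each way; on a flat one it stays put.
- sink_wide_b: The wide heat sink: finned aluminium block, 150 (x) x 64 (y) x 40 mm, 0.22 to 0.27 kg, plain face up, on mat_3; origin mid underside. Of the look-alikes _a and _b one is flat, one bowed (names do not tell which); at most one is there. A bowed face falls 4 mm from its middle to each end: the straightedge see-saws on it, 0.05 rad each way; on a flat one it stays put.
- mat_3: Black rubber mat of the wide heat sink, fixed, 190 (x) x 110 (y) x 2 mm. Origin: middle of its underside.
- scrap_board: Scrap board: bare plywood board lying on the bench, fixed, 190 (x) x 250 (y) x 6 mm, no rim. Origin: middle of its underside. All three heat sinks fit on it side by side, lengthwise along its x.
- bin: Grey open bin, fixed, 210 (x) x 220 (y) x 42 mm outside, walls and floor 5 mm. Origin: middle of its underside. It holds the straightedge and a flat bar, a threaded stud or both, side by side, all roughly along its x, about 60 mm apart.
- flat_bar: Brass flat bar in the bin, 150 (x) x 20 (y) x 8 mm, origin in the middle of its underside; stays in the bin.
- stud: Threaded steel stud in the bin, 130 mm long (x), 12 mm thick, with two 18 mm nuts; origin under its middle; stays in the bin.
- valve_1: Bystander: glass valve standing upright, 34 mm across, 85 mm high; origin at its underside. Leave it alone.
- valve_2: Bystander: glass valve standing upright, 38 mm across, 95 mm high; origin at its underside. Leave it alone.
- relay: Bystander: plug-in relay with a clear cover, 36 x 36 mm, 54 mm high; origin at its underside. Leave it alone.
- transformer: Bystander: small transformer, 60 x 50 mm, 50 mm high; origin at its underside. Leave it alone.
- jar: Bystander: closed jar, 64 mm across, 75 mm high; origin at its underside. Leave it alone.
- brush: Bystander: brush lying flat; origin at its underside. Leave it alone.
- choke: Bystander: round coil on a square base, 60 mm across, 45 mm high, on mat_2 in some starts, when there is no middle heat sink; origin at its underside. Leave it alone.
Mind the look-alikes: they are no part of the job. Several things have the shape of the flat_bar; the one meant has the colours described above.

How it is judged (in metres and radians):
On the way, in this order (a step that is already met when the one before it is completed fails the run):
1. the straightedge is lifted out of the bin (height (world z) of straightedge above 0.08 m), for 0.1 s.
2. the straightedge lies lengthwise on the face of the narrow heat sink and its capped end is pressed down ((((x of each of capped_end, the grasp point in the frame of sink_narrow_a above 0.03 m or x of each of capped_end, the grasp point in the frame of sink_narrow_a below -0.03 m) and contact force between straightedge and sink_narrow_a above 4 N and angle between the x axis of straightedge and the x axis of sink_narrow_a, either way round below 0.2 rad and y of the grasp point in the frame of sink_narrow_a between -0.03 and 0.03 m and x of straightedge in the frame of sink_narrow_a between -0.035 and 0.035 m and y of straightedge in the frame of sink_narrow_a between -0.025 and 0.025 m and z of straightedge in the frame of sink_narrow_a between 0.045 and 0.06 m) or ((x of each of capped_end, the grasp point in the frame of sink_narrow_b above 0.03 m or x of each of capped_end, the grasp point in the frame of sink_narrow_b below -0.03 m) and contact force between straightedge and sink_narrow_b above 4 N and angle between the x axis of straightedge and the x axis of sink_narrow_b, either way round below 0.2 rad and y of the grasp point in the frame of sink_narrow_b between -0.03 and 0.03 m and x of straightedge in the frame of sink_narrow_b between -0.035 and 0.035 m and y of straightedge in the frame of sink_narrow_b between -0.025 and 0.025 m and z of straightedge in the frame of sink_narrow_b between 0.045 and 0.06 m))), for 0.15 s.
3. the straightedge lies lengthwise on the face of the narrow heat sink and its open end is pressed down (((((x of capped_end in the frame of sink_narrow_a above 0.03 m and x of the grasp point in the frame of sink_narrow_a below -0.03 m) or (x of capped_end in the frame of sink_narrow_a below -0.03 m and x of the grasp point in the frame of sink_narrow_a above 0.03 m)) and contact force between straightedge and sink_narrow_a above 4 N and angle between the x axis of straightedge and the x axis of sink_narrow_a, either way round below 0.2 rad and y of the grasp point in the frame of sink_narrow_a between -0.03 and 0.03 m and x of straightedge in the frame of sink_narrow_a between -0.035 and 0.035 m and y of straightedge in the frame of sink_narrow_a between -0.025 and 0.025 m and z of straightedge in the frame of sink_narrow_a between 0.045 and 0.06 m) or (((x of capped_end in the frame of sink_narrow_b above 0.03 m and x of the grasp point in the frame of sink_narrow_b below -0.03 m) or (x of capped_end in the frame of sink_narrow_b below -0.03 m and x of the grasp point in the frame of sink_narrow_b above 0.03 m)) and contact force between straightedge and sink_narrow_b above 4 N and angle between the x axis of straightedge and the x axis of sink_narrow_b, either way round below 0.2 rad and y of the grasp point in the frame of sink_narrow_b between -0.03 and 0.03 m and x of straightedge in the frame of sink_narrow_b between -0.035 and 0.035 m and y of straightedge in the frame of sink_narrow_b between -0.025 and 0.025 m and z of straightedge in the frame of sink_narrow_b between 0.045 and 0.06 m))), for 0.15 s.
4. the straightedge lies lengthwise on the face of the middle heat sink and its capped end is pressed down ((((x of each of capped_end, the grasp point in the frame of sink_middle_a above 0.03 m or x of each of capped_end, the grasp point in the frame of sink_middle_a below -0.03 m) and contact force between straightedge and sink_middle_a above 4 N and angle between the x axis of straightedge and the x axis of sink_middle_a, either way round below 0.2 rad and y of the grasp point in the frame of sink_middle_a between -0.03 and 0.03 m and x of straightedge in the frame of sink_middle_a between -0.035 and 0.035 m and y of straightedge in the frame of sink_middle_a between -0.025 and 0.025 m and z of straightedge in the frame of sink_middle_a between 0.045 and 0.06 m) or ((x of each of capped_end, the grasp point in the frame of sink_middle_b above 0.03 m or x of each of capped_end, the grasp point in the frame of sink_middle_b below -0.03 m) and contact force between straightedge and sink_middle_b above 4 N and angle between the x axis of straightedge and the x axis of sink_middle_b, either way round below 0.2 rad and y of the grasp point in the frame of sink_middle_b between -0.03 and 0.03 m and x of straightedge in the frame of sink_middle_b between -0.035 and 0.035 m and y of straightedge in the frame of sink_middle_b between -0.025 and 0.025 m and z of straightedge in the frame of sink_middle_b between 0.045 and 0.06 m))), for 0.15 s.
5. the straightedge lies lengthwise on the face of the middle heat sink and its open end is pressed down (((((x of capped_end in the frame of sink_middle_a above 0.03 m and x of the grasp point in the frame of sink_middle_a below -0.03 m) or (x of capped_end in the frame of sink_middle_a below -0.03 m and x of the grasp point in the frame of sink_middle_a above 0.03 m)) and contact force between straightedge and sink_middle_a above 4 N and angle between the x axis of straightedge and the x axis of sink_middle_a, either way round below 0.2 rad and y of the grasp point in the frame of sink_middle_a between -0.03 and 0.03 m and x of straightedge in the frame of sink_middle_a between -0.035 and 0.035 m and y of straightedge in the frame of sink_middle_a between -0.025 and 0.025 m and z of straightedge in the frame of sink_middle_a between 0.045 and 0.06 m) or (((x of capped_end in the frame of sink_middle_b above 0.03 m and x of the grasp point in the frame of sink_middle_b below -0.03 m) or (x of capped_end in the frame of sink_middle_b below -0.03 m and x of the grasp point in the frame of sink_middle_b above 0.03 m)) and contact force between straightedge and sink_middle_b above 4 N and angle between the x axis of straightedge and the x axis of sink_middle_b, either way round below 0.2 rad and y of the grasp point in the frame of sink_middle_b between -0.03 and 0.03 m and x of straightedge in the frame of sink_middle_b between -0.035 and 0.035 m and y of straightedge in the frame of sink_middle_b between -0.025 and 0.025 m and z of straightedge in the frame of sink_middle_b between 0.045 and 0.06 m))), for 0.15 s.
6. the straightedge lies lengthwise on the face of the wide heat sink and its capped end is pressed down ((((x of each of capped_end, the grasp point in the frame of sink_wide_a above 0.03 m or x of each of capped_end, the grasp point in the frame of sink_wide_a below -0.03 m) and contact force between straightedge and sink_wide_a above 4 N and angle between the x axis of straightedge and the x axis of sink_wide_a, either way round below 0.2 rad and y of the grasp point in the frame of sink_wide_a between -0.03 and 0.03 m and x of straightedge in the frame of sink_wide_a between -0.035 and 0.035 m and y of straightedge in the frame of sink_wide_a between -0.025 and 0.025 m and z of straightedge in the frame of sink_wide_a between 0.045 and 0.06 m) or ((x of each of capped_end, the grasp point in the frame of sink_wide_b above 0.03 m or x of each of capped_end, the grasp point in the frame of sink_wide_b below -0.03 m) and contact force between straightedge and sink_wide_b above 4 N and angle between the x axis of straightedge and the x axis of sink_wide_b, either way round below 0.2 rad and y of the grasp point in the frame of sink_wide_b between -0.03 and 0.03 m and x of straightedge in the frame of sink_wide_b between -0.035 and 0.035 m and y of straightedge in the frame of sink_wide_b between -0.025 and 0.025 m and z of straightedge in the frame of sink_wide_b between 0.045 and 0.06 m))), for 0.15 s.
7. the straightedge lies lengthwise on the face of the wide heat sink and its open end is pressed down (((((x of capped_end in the frame of sink_wide_a above 0.03 m and x of the grasp point in the frame of sink_wide_a below -0.03 m) or (x of capped_end in the frame of sink_wide_a below -0.03 m and x of the grasp point in the frame of sink_wide_a above 0.03 m)) and contact force between straightedge and sink_wide_a above 4 N and angle between the x axis of straightedge and the x axis of sink_wide_a, either way round below 0.2 rad and y of the grasp point in the frame of sink_wide_a between -0.03 and 0.03 m and x of straightedge in the frame of sink_wide_a between -0.035 and 0.035 m and y of straightedge in the frame of sink_wide_a between -0.025 and 0.025 m and z of straightedge in the frame of sink_wide_a between 0.045 and 0.06 m) or (((x of capped_end in the frame of sink_wide_b above 0.03 m and x of the grasp point in the frame of sink_wide_b below -0.03 m) or (x of capped_end in the frame of sink_wide_b below -0.03 m and x of the grasp point in the frame of sink_wide_b above 0.03 m)) and contact force between straightedge and sink_wide_b above 4 N and angle between the x axis of straightedge and the x axis of sink_wide_b, either way round below 0.2 rad and y of the grasp point in the frame of sink_wide_b between -0.03 and 0.03 m and x of straightedge in the frame of sink_wide_b between -0.035 and 0.035 m and y of straightedge in the frame of sink_wide_b between -0.025 and 0.025 m and z of straightedge in the frame of sink_wide_b between 0.045 and 0.06 m))), for 0.15 s.
At the end, for the whole second after the job is handed in: Bowed sinks stand upright (0.1 rad) on the scrap board, middle within 70 mm (x), 120 mm (y) of its middle; flat ones upright on their own mats, middle within 85 and 55 mm of the mat's; the straightedge lies in the bin; the other bars are still in the bin; all at rest (angle between each of sink_narrow_a, sink_narrow_b, sink_middle_a, sink_middle_b, sink_wide_a, sink_wide_b's own z axis and vertical below 0.1 rad and linear speed of each of sink_narrow_a, sink_narrow_b, sink_middle_a, sink_middle_b, sink_wide_a, sink_wide_b, straightedge below 0.02 m/s and x of sink_narrow_a in the frame of mat_1 between -0.085 and 0.085 m and y of sink_narrow_a in the frame of mat_1 between -0.055 and 0.055 m and z of sink_narrow_a in the frame of mat_1 between -0.01 and 0.02 m and x of sink_narrow_b in the frame of scrap_board between -0.07 and 0.07 m and y of sink_narrow_b in the frame of scrap_board between -0.12 and 0.12 m and z of sink_narrow_b in the frame of scrap_board between 0 and 0.02 m and x of sink_middle_a in the frame of scrap_board between -0.07 and 0.07 m and y of sink_middle_a in the frame of scrap_board between -0.12 and 0.12 m and z of sink_middle_a in the frame of scrap_board between 0 and 0.02 m and x of sink_middle_b in the frame of mat_2 between -0.085 and 0.085 m and y of sink_middle_b in the frame of mat_2 between -0.055 and 0.055 m and z of sink_middle_b in the frame of mat_2 between -0.01 and 0.02 m and x of sink_wide_a in the frame of mat_3 between -0.085 and 0.085 m and y of sink_wide_a in the frame of mat_3 between -0.055 and 0.055 m and z of sink_wide_a in the frame of mat_3 between -0.01 and 0.02 m and x of sink_wide_b in the frame of scrap_board between -0.07 and 0.07 m and y of sink_wide_b in the frame of scrap_board between -0.12 and 0.12 m and z of sink_wide_b in the frame of scrap_board between 0 and 0.02 m and x of straightedge in the frame of bin between -0.1 and 0.1 m and y of straightedge in the frame of bin between -0.105 and 0.105 m and z of straightedge in the frame of bin between 0 and 0.045 m and x of flat_bar in the frame of bin between -0.11 and 0.11 m and y of flat_bar in the frame of bin between -0.115 and 0.115 m and x of stud in the frame of bin between -0.11 and 0.11 m and y of stud in the frame of bin between -0.115 and 0.115 m); the robot touches nothing.
It fails at once if a bystander on the bench (valves, relay, transformer, jar, brush, choke) is moved more than 4 cm (distance of any of valve_1, valve_2, relay, transformer, jar, brush, choke from where it was at the start of the episode above 0.04 m).
Of flat_bar, stud only 1 to 2 are there at a start; the rules pass over those that are not, and their reading is None.
Of sink_narrow_a, sink_narrow_b only 1 to 1 are there at a start; the rules pass over those that are not, and their reading is None.
Of sink_middle_a, sink_middle_b, choke only 1 to 1 are there at a start; the rules pass over those that are not, and their reading is None.
Of sink_wide_a, sink_wide_b only 1 to 1 are there at a start; the rules pass over those that are not, and their reading is None.
At some moment in a run one of sink_narrow_a, sink_narrow_b, sink_middle_a, sink_middle_b, sink_wide_a, sink_wide_b may be knocked a few centimetres aside while the robot is not near it.
It also fails if it takes over 210 s, if anything falls off the work surface, if the arm or the gripper's body presses on something with over 40 N, if the wrist force passes 120 N, or if a joint passes its speed limit or range.

### The arm

A 6-joint arm with a two-finger parallel gripper is mounted at the origin on the work surface. World frame = base frame: x ahead of the robot, y to its left, z up, the work surface at z = 0. Lengths are in m, angles in degrees, forces in N, time in s.
With the tool pointing down it reaches from about 0.275 to 0.85 m from the base axis. Payload 19 kg.
Tool frame: the origin (TCP) lies at the very end of the fingers, on their centre line; the grasp point (between the pads) lies 19 mm behind it (r.grip_point_offset is the distance from the TCP to the grasp point, in m); z points along the fingers, y is the direction in which the jaws open and shut (so a half turn about z gives the same grasp; the last joint's range is limited). The gripper opens to 85 mm and grips with 20 to 120 N. Pads are 22 mm wide; open, the fingers measure 114 mm over their backs; the gripper's body (76 mm by 85 mm) begins 54 mm behind the grasp point. The pads swing forward as they close: fully open they stand 13 mm farther back than shut.
Start: joints at [-77.407, 8.623, 82.357, -0, 89.026, -7.678], TCP at [0.199, -0.539, 0.231] pointing down, gripper open.
Joint ranges: [-160.23, 160.23], [-39.13, 120.54], [6.94, 153.29], [-79.49, 259.48], [9.18, 160.14], [-161.06, 161.06]. Speed limits (degrees/s): [108.29, 108.29, 127.2, 172.46, 172.46, 172.46].

### API

Orientations are given as [roll, pitch, yaw] about the fixed x, y, z axes, in that order (R = Rz(yaw) Ry(pitch) Rx(roll)).
In Python, from bench import r, get_image gives the robot as it stands.
- The arm moves only by the shell command python3 -m inch 'ROWS' [FORCE]. ROWS is JSON, one flat list of numbers, 7 for each row, row after row: the shift along the tool's x, y, z scaled (see below), then the turn, a rotation vector about the tool's x, y, z scaled (see below), then the closure, from -1 (fully open) to 1 (shut). In form: [tx, ty, tz, wx, wy, wz, grip, tx, ty, tz, wx, wy, wz, grip, ...]. A call has 1 to 5 rows; each row is the pose to reach, as a shift and turn from the pose commanded when the call began, along the tool's axes at that moment; what a row does not reach only later rows make up. The controller multiplies each number of a shift by 0.1 m and each number of a turn by 90 degrees. A row lasts 1/10 s, in which the tool goes at most 50 mm and 8.59 degrees, less where a joint would pass 70% of its speed; a pose out of reach is approached as far as the arm can. A call with a number of a shift or a turn outside -1 to 1 is refused whole. A call with a gripper value outside its range is refused whole. The fingers move at their own pace and stop on an object; FORCE is the grip in N (left out, the last holds). Time passes only in rows, so rows that repeat a pose let the fingers close. It gives the time, the measured TCP pose, the force and the opening at its end, in the units of the state.
- r.get_obs(): the state, without advancing time (a new reading comes with each control period).
- get_image(name): name is "side" or "top"; returns a dict with "frame" (400x640x3 uint8, red, green, blue), "range_z" (400x640 float32, m along the optical axis (not along the pixel's ray), 0 where there is no reading), "intrinsics" (3x3 intrinsics, pixels), "view" (4x4, takes a point from world to camera coordinates). Camera axes: x right, y up, looking along -z (the intrinsics and any distortion apply to the point x, -y, -z); pixel columns grow to the right and rows downward; lengths in m; the calibration is good to about 2 mm. A picture is of the moment at which its call begins.
- r.hand_in(): hands the job in, once; it reports no verdict.
The state is a dict: "time": time; "q": joint angles; "qvel": joint speeds; "joint_efforts": joint torques, N m; "ee_pos": TCP position; "tcp_rot": TCP orientation; "contact_force": force on the tool from outside, world axes, zero at the start; "wrist_torque": the same for the moment, N m; "finger_gap": finger opening in m.
Only numpy, scipy, OpenCV 4.12 (cv2) and the standard library are available. Lean on these libraries where they do the work, as an engineer would, in place of code of your own. Each camera call takes 0.05 s, during which the arm holds its last target. There are 200 camera calls.

## Working session

There is one attempt and no reset: what is moved stays moved. The work goes in short steps, Python scripts to look and compute and a shell command to move; the robot and the scene stay as the last step left them, time stands still between calls to the robot, and variables do not carry over. Pictures are saved under pics/ and viewed, about 12 in all and at most 16, crops included, and the job is handed in when it is done.

```bash
ls; mkdir -p pics; cat > h.py <<'E'
import numpy as np, cv2
from bench import r, get_image
def grab(n):
    d=get_image(n); return d
def cloud(d):
    K=np.array(d["intrinsics"]);V=np.array(d["view"]);Z=d["range_z"]
    v,u=np.mgrid[0:400,0:640]
    x=(u-K[0,2])/K[0,0]*Z; y=(v-K[1,2])/K[1,1]*Z
    P=np.stack([x,-y,-Z,np.ones_like(Z)],-1)
    W=P@np.linalg.inv(V).T
    W[Z==0]=np.nan
    return W[...,:3]
def ray(d,u,v,z):
    K=np.array(d["intrinsics"]);Vi=np.linalg.inv(np.array(d["view"]))
    a=Vi[:3,:3]@np.array([(u-K[0,2])/K[0,0],-(v-K[1,2])/K[1,1],-1]); c=Vi[:3,3]
    return c+a*(z-c[2])/a[2]
def save(d,name,crop=None,s=1):
    f=d["frame"][...,::-1]
    if crop: f=f[crop[1]:crop[3],crop[0]:crop[2]]
    cv2.imwrite("pics/"+name,cv2.resize(f,None,fx=s,fy=s,interpolation=cv2.INTER_CUBIC))
E
python3 - <<'E'
from h import *
for n in("top","side"):
    d=grab(n); save(d,n+"0.png"); np.savez(n+"0.npz",**d); print(d["intrinsics"],d["view"])
print(r.get_obs())
E
```

```text
pics
[[406.56444203   0.         319.42897475]
 [  0.         406.56444203 195.75913553]
 [  0.           0.           1.        ]] [[ 0.01381955 -0.99988678 -0.00595311  0.07896444]
 [ 0.98653136  0.01266401  0.16308125 -0.5046515 ]
 [-0.16298739 -0.00812664  0.98659468 -1.33675595]
 [ 0.          0.          0.          1.        ]]
[[372.7653174    0.         310.94390262]
 [  0.         372.7653174  195.83162969]
 [  0.           0.           1.        ]] [[-0.78632225 -0.61774676 -0.00928722  0.41763582]
 [ 0.3751574  -0.48936889  0.78725791 -0.19179317]
 [-0.4908709   0.61555424  0.61655392 -0.95389929]
 [ 0.          0.          0.          1.        ]]
{'time': 0.1, 'q': array([-7.74063157e+01,  8.64781348e+00,  8.23868159e+01,  1.50037308e-04,
        8.90262880e+01, -7.67958716e+00]), 'qvel': array([-0.01197631, -0.09811557, -0.14971343, -0.08366834, -0.03239361,
       -0.05729563]), 'joint_efforts': array([ 3.80137819e-03, -7.14383483e+01, -5.71796644e+01,  9.69741313e-05,
        7.25359903e-03,  2.79503899e-05]), 'ee_pos': array([ 0.1991544 , -0.53918731,  0.23076043]), 'tcp_rot': array([-1.79939649e+02, -8.28925113e-03,  2.02732644e+01]), 'contact_force': array([-0.14773054, -0.5729269 ,  0.22173795]), 'wrist_torque': array([-0.03705218, -0.00656885,  0.05157913]), 'finger_gap': 0.08517144791364473}
```

View pics/top0.png

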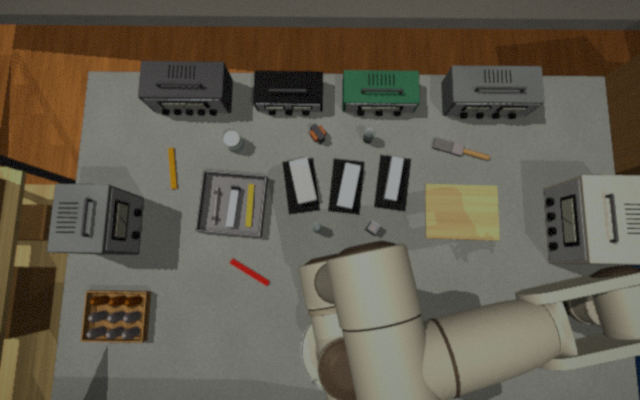

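View pics/side0.png

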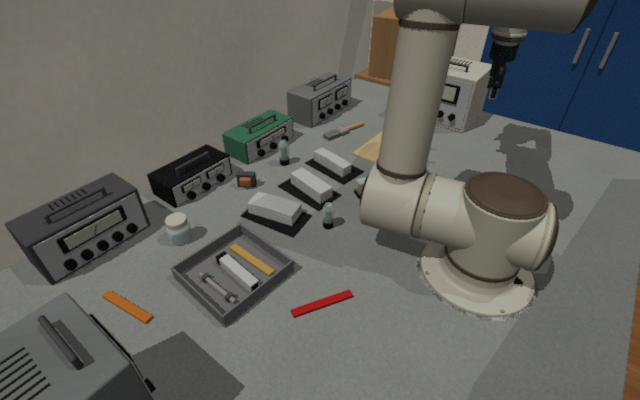

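The top view shows the bin at about (235,205), holding the stud (217,205), the white straightedge (233,207) and the brass bar (250,205). The sinks are at (300,185), which looks widest, then (346,186) and (393,182). The board is at (462,212). There are red, orange and yellow look-alike bars on the bench, outside the bin.

```bash
cat >> h.py <<'E'
def rect(W,m,zlo,zhi,minn=40):
    mm=(m&(W[...,2]>zlo)&(W[...,2]<zhi)).astype(np.uint8)
    n,l,s,c=cv2.connectedComponentsWithStats(mm)
    out=[]
    for i in range(1,n):
        if s[i,4]<minn: continue
        p=W[l==i]; (cx,cy),(w,h),a=cv2.minAreaRect((p[:,:2]*1000).astype(np.float32))
        if w<h: w,h,a=h,w,a+90
        a=(a+90)%180-90
        out.append((round(cx),round(cy),round(w),round(h),round(a,1),"z%.0f"%(np.median(p[:,2])*1000),"px",c[i].round()))
    return out
E
python3 - <<'E'
from h import *
d=dict(np.load("top0.npz"));W=cloud(d);save(d,"crop0.png",(190,115,510,255),2.5)
g=cv2.cvtColor(d["frame"],cv2.COLOR_RGB2HSV); reg=np.zeros((400,640),bool);reg[115:245,160:510]=1
reg[:, 505:]=0
print("white",*rect(W,reg&(g[...,1]<60)&(g[...,2]>120),0.018,0.08),sep="\n")
print("tall",*rect(W,reg,0.02,0.12),sep="\n")
print("board",*rect(W,reg&(g[...,1]>60),-0.01,0.02),sep="\n")
print("mats",*rect(W,reg&(g[...,2]<45),-0.01,0.02),sep="\n")
E
```

```text
white
(693, 388, 55, 54, 71.5, 'z75', 'px', array([231., 138.]))
(683, -396, 35, 30, -15.5, 'z22', 'px', array([458., 148.]))
(559, 145, 151, 62, 13.6, 'z41', 'px', array([302., 180.]))
(572, -168, 152, 40, -10.8, 'z41', 'px', array([394., 178.]))
(543, -12, 149, 51, -11.4, 'z43', 'px', array([348., 185.]))
(460, 384, 126, 27, -5.8, 'z31', 'px', array([231., 208.]))
tall
(730, 97, 62, 49, 35.3, 'z46', 'px', array([317., 132.]))
(717, -81, 36, 34, 68.1, 'z81', 'px', array([369., 134.]))
(691, 386, 60, 59, 76.3, 'z73', 'px', array([233., 140.]))
(682, -390, 50, 40, 64.3, 'z22', 'px', array([456., 148.]))
(559, 145, 151, 64, 13.6, 'z41', 'px', array([302., 180.]))
(572, -168, 152, 41, -10.9, 'z40', 'px', array([394., 178.]))
(543, -12, 150, 52, -11.3, 'z43', 'px', array([348., 185.]))
(477, 385, 221, 211, 85.8, 'z40', 'px', array([229., 201.]))
(467, 383, 141, 28, -5.8, 'z31', 'px', array([232., 206.]))
(430, 446, 45, 19, 6.6, 'z23', 'px', array([214., 217.]))
(400, -94, 33, 32, -32.8, 'z55', 'px', array([373., 227.]))
(396, 94, 32, 30, 0.5, 'z79', 'px', array([317., 227.]))
board
(604, 609, 157, 28, 8.1, 'z7', 'px', array([172., 168.]))
(664, -464, 98, 21, 74.8, 'z17', 'px', array([475., 154.]))
(544, -207, 157, 41, -19.3, 'z3', 'px', array([401., 190.]))
(475, 328, 155, 25, -2.0, 'z12', 'px', array([250., 205.]))
(461, -406, 255, 192, 88.9, 'z7', 'px', array([462., 212.]))
(470, 137, 61, 25, -81.6, 'z3', 'px', array([306., 206.]))
mats
(560, -169, 184, 104, -7.2, 'z3', 'px', array([392., 186.]))
(574, 108, 139, 12, 11.0, 'z2', 'px', array([313., 174.]))
(547, -8, 185, 106, -5.5, 'z3', 'px', array([344., 187.]))
(546, 152, 183, 105, 8.6, 'z2', 'px', array([296., 195.]))
```

View pics/crop0.png

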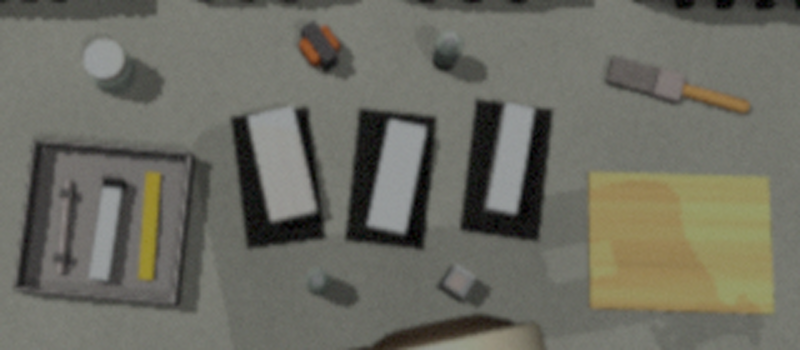

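```bash
cat >> h.py <<'E'
from scipy.spatial.transform import Rotation as Ro
def go(x,y,z,yaw):
    """numbers to type: turn first, then shift in the turned tool frame (units of 0.1 m / 90 deg)"""
    o=r.get_obs(); R0=Ro.from_euler("xyz",o["tcp_rot"],degrees=True)
    R1=Ro.from_euler("xyz",[180,0,yaw],degrees=True)
    w=(R0.inv()*R1).as_rotvec(degrees=True)/90
    t=R1.inv().apply(np.array([x,y,z])-o["ee_pos"])/0.1
    print("turn",w.round(3),"shift",t.round(3))
def st():
    o=r.get_obs(); print("t%.1f"%o["time"],o["ee_pos"].round(4),o["tcp_rot"].round(1),"F",o["contact_force"].round(1),"gap %.4f"%o["finger_gap"])
E
python3 -m inch '[0,0,0,0,0,0.29,-0.1,0,0,0,0,0,0.29,-0.1,0,0,0,0,0,0.29,-0.1,0,0,0,0,0,0.29,-0.1]' 60
for i in 1 2 3 4 5; do python3 -m inch '[0.35,-0.94,0,0,0,0,-0.1,0.35,-0.94,0,0,0,0,-0.1,0.35,-0.94,0,0,0,0,-0.1]'; done
python3 - <<'E'
from h import *
st(); go(.467,.383,.15,-5.8)
# bowedness hint from the depth picture
W=cloud(dict(np.load("top0.npz")))
for n,x,y,a in(("narrow",.572,-.168,-10.8),("middle",.543,-.012,-11.4),("wide",.559,.145,13.6)):
    c,s=np.cos(np.radians(a)),np.sin(np.radians(a));X=W[...,0]-x;Y=W[...,1]-y
    u=X*c+Y*s;v=-X*s+Y*c;m=(abs(u)<.07)&(abs(v)<.015)&(W[...,2]>.03)
    print(n,np.polyfit(u[m]/.07,W[...,2][m]*1000,2).round(1))
E
```

```text
time: 0.5
ee_pos: [0.1992, -0.5393, 0.231]
tcp_rot: [-180.0, 0.0, -6.0]
contact_force: [0.4, 0.2, -0.2]
finger_gap: 0.0471
time: 0.8
ee_pos: [0.2454, -0.4457, 0.2317]
tcp_rot: [-180.0, -0.0, -5.4]
contact_force: [0.2, -0.8, 0.5]
finger_gap: 0.0469
time: 1.1
ee_pos: [0.2896, -0.3559, 0.2317]
tcp_rot: [-180.0, -0.1, -5.4]
contact_force: [0.2, -0.5, 0.8]
finger_gap: 0.0471
time: 1.4
ee_pos: [0.334, -0.266, 0.2316]
tcp_rot: [-180.0, -0.1, -5.3]
contact_force: [-0.0, -1.4, -0.0]
finger_gap: 0.0472
time: 1.7
ee_pos: [0.3784, -0.1759, 0.2315]
tcp_rot: [-180.0, -0.0, -5.3]
contact_force: [-0.2, -0.1, 0.5]
finger_gap: 0.0469
time: 2.0
ee_pos: [0.4226, -0.0861, 0.2313]
tcp_rot: [-179.9, -0.0, -5.3]
contact_force: [-0.5, -0.5, 0.1]
finger_gap: 0.0469
t2.0 [ 0.4226 -0.0861  0.2313] [-179.9   -0.    -5.3] F [-0.5 -0.5  0.1] gap 0.0469
turn [-0.001 -0.     0.005] shift [-0.033 -4.712  0.813]
narrow [-2.9 -0.1 41.9]
middle [ 0.3  0.2 42.4]
wide [-3.6 -0.2 41.7]
```

```bash

for i in 1 2 3 4 5; do python3 -m inch '[0,-0.94,0,0,0,0,-0.1,0,-0.94,0,0,0,0,-0.1,0,-0.94,0,0,0,0,-0.1]' >/dev/null; done
python3 -m inch '[0,0,0.8,0,0,0,-0.1,0,0,0.8,0,0,0,-0.1,0,0,0.8,0,0,0,-0.1,0,0,0.8,0,0,0,-0.1]'
python3 - <<'E'
from h import *
st(); go(.467,.383,.01,-5.8)
E
```

```text
time: 3.9
ee_pos: [0.4698, 0.3767, 0.1523]
tcp_rot: [180.0, -0.0, -5.8]
contact_force: [-0.4, -0.2, 0.0]
finger_gap: 0.0471
t3.9 [0.4698 0.3767 0.1523] [180.   -0.   -5.8] F [-0.4 -0.2  0. ] gap 0.0471
turn [ 0. -0. -0.] shift [-0.035 -0.06   1.423]
```

```bash

python3 -m inch '[-0.03,-0.06,0.9,0,0,0,-0.1,-0.03,-0.06,0.9,0,0,0,-0.1,-0.03,-0.06,0.9,0,0,0,-0.1,-0.03,-0.06,0.9,0,0,0,-0.1]'
python3 -m inch '[0,0,0.3,0,0,0,-0.1,0,0,0.5,0,0,0,-0.1,0,0,0.5,0,0,0,-0.1,0,0,0.5,0,0,0,-0.1]'
python3 -m inch '[0,0,0,0,0,0,1,0,0,0,0,0,0,1,0,0,0,0,0,0,1,0,0,0,0,0,0,1,0,0,0,0,0,0,1]' 50
python3 -m inch '[0,0,-0.2,0,0,0,1,0,0,-0.4,0,0,0,1,0,0,-0.9,0,0,0,1,0,0,-0.9,0,0,0,1,0,0,-0.9,0,0,0,1]'
python3 -m inch '[0,0,-0.5,0,0,0,1,0,0,-0.9,0,0,0,1,0,0,-0.9,0,0,0,1,0,0,-0.9,0,0,0,1]'
python3 - <<'E'
from h import *
d=grab("side"); save(d,"lift.png"); d=grab("top"); W=cloud(d); reg=np.zeros((400,640),bool);reg[115:250,160:510]=1
print(*rect(W,reg,.03,.06),sep="\n")
st(); go(.572,-.168,.19,-10.8)
E
```

```text
time: 4.3
ee_pos: [0.4676, 0.3844, 0.0639]
tcp_rot: [-179.9, -0.1, -5.8]
contact_force: [0.2, -0.6, 0.2]
finger_gap: 0.0471
time: 4.7
ee_pos: [0.4678, 0.3849, 0.0143]
tcp_rot: [-179.9, -0.1, -5.8]
contact_force: [-0.6, -0.1, 0.2]
finger_gap: 0.0464
time: 5.2
ee_pos: [0.4675, 0.3849, 0.0138]
tcp_rot: [-179.9, -0.2, -5.8]
contact_force: [-1.0, -1.8, 12.2]
finger_gap: 0.0244
time: 5.7
ee_pos: [0.4671, 0.3847, 0.1036]
tcp_rot: [-179.9, -0.2, -5.8]
contact_force: [0.7, -0.2, -1.1]
finger_gap: 0.0248
time: 6.1
ee_pos: [0.4664, 0.3843, 0.1913]
tcp_rot: [-180.0, -0.0, -5.8]
contact_force: [-0.6, 0.2, -1.2]
finger_gap: 0.0247
(730, 97, 56, 54, 78.7, 'z47', 'px', array([317., 132.]))
(683, 379, 62, 39, -51.6, 'z47', 'px', array([236., 145.]))
(559, 145, 151, 64, 13.3, 'z40', 'px', array([302., 180.]))
(571, -168, 151, 41, -10.5, 'z41', 'px', array([394., 178.]))
(543, -12, 150, 52, -11.4, 'z43', 'px', array([348., 185.]))
(502, 299, 252, 123, 30.1, 'z41', 'px', array([255., 194.]))
(416, 494, 91, 35, 18.2, 'z40', 'px', array([198., 221.]))
(401, -94, 33, 32, -33.5, 'z54', 'px', array([373., 227.]))
t6.2 [0.4659 0.3839 0.1896] [ 1.799e+02  1.000e-01 -5.800e+00] F [-0.   0.1 -1.6] gap 0.0251
turn [0.001 0.001 0.055] shift [ 2.077e+00  5.223e+00 -4.000e-03]
```

View pics/lift.png

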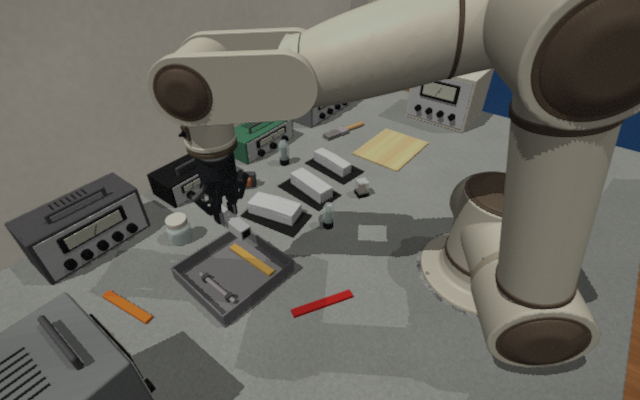

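The picture shows the straightedge in the jaws, its lit end at about (238,226). The stud (217,288) and the brass bar (252,260) are still in the bin. Next I carry it to the narrow sink.

```bash

python3 -m inch '[0,0,0,0,0,0.055,1,0,0,0,0,0,0.055,1]' >/dev/null
for i in 1 2 3 4 5 6; do python3 -m inch '[0.346,0.87,0,0,0,0,1,0.346,0.87,0,0,0,0,1,0.346,0.87,0,0,0,0,1]' >/dev/null; done
python3 -m inch '[0,0,0.9,0,0,0,1,0,0,0.9,0,0,0,1,0,0,0.9,0,0,0,1,0,0,0.9,0,0,0,1]'
python3 - <<'E'
from h import *
d=grab("top"); save(d,"n1.png",(300,100,480,240),4)
st(); go(.572,-.168,.053,-10.8)
E
```

```text
time: 8.6
ee_pos: [0.5729, -0.1663, 0.102]
tcp_rot: [-180.0, 0.0, -10.7]
contact_force: [0.6, -0.2, -1.1]
finger_gap: 0.0248
t8.7 [ 0.5736 -0.1668  0.1033] [ 1.80e+02 -1.00e-01 -1.07e+01] F [-0.4 -0.1 -0.4] gap 0.0248
turn [ 0.    -0.001  0.001] shift [-0.014  0.015  0.503]
```

View pics/n1.png

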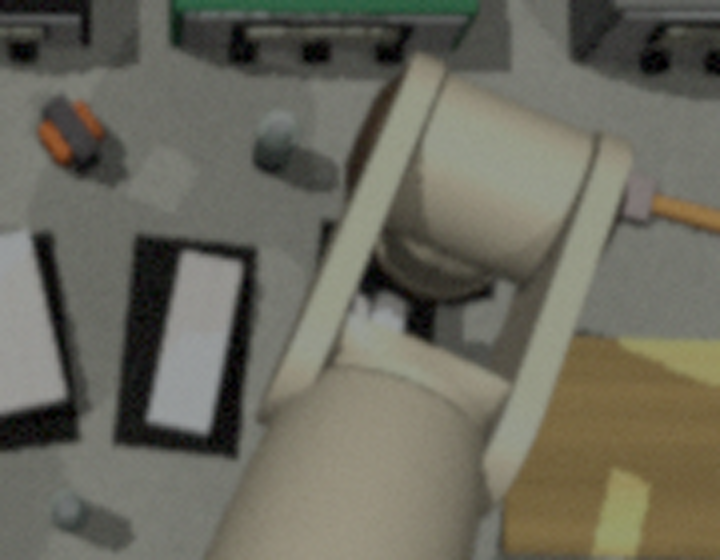

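The arm hides the sink in the top view, and the bar's lit end shows at about (365,310) in the crop. I go on by pose and force.

```bash

python3 -m inch '[-0.01,0.01,0.45,0,0,0,1,-0.01,0.01,0.45,0,0,0,1,-0.01,0.01,0.49,0,0,0,1,-0.01,0.01,0.49,0,0,0,1]'
python3 -m inch '[0,0,0.02,0,0,0,1,0,0,0.02,0,0,0,1,0,0,0.02,0,0,0,1]'
python3 -m inch '[0,0,0,0,0,0,-0.1,0,0,0,0,0,0,-0.1,0,0,0,0,0,0,-0.1,0,0,0,0,0,0,-0.1]'
python3 -m inch '[0,0,-0.3,0,0,0,-0.1,0,0,-0.7,0,0,0,-0.1,0,0,-0.7,0,0,0,1,0.5,0,-0.7,0,0,0,1,0.5,0,-0.7,0,0,0,1]'
python3 -m inch '[0,0,0,0,0,0,1,0,0,0,0,0,0,1,0,0,0,0,0,0,1]'
python3 - <<'E'
from h import *
d=grab("side"); save(d,"n2.png",(260,120,400,220),5.5)
st(); go(.621,-.177,.075,-10.8)
E
```

```text
time: 9.05
ee_pos: [0.5724, -0.1683, 0.0544]
tcp_rot: [180.0, -0.1, -10.8]
contact_force: [0.3, -0.6, -1.1]
finger_gap: 0.0247
time: 9.35
ee_pos: [0.5717, -0.1682, 0.0509]
tcp_rot: [180.0, -0.0, -10.8]
contact_force: [0.8, 0.4, -0.9]
finger_gap: 0.0255
time: 9.75
ee_pos: [0.5715, -0.1681, 0.0503]
tcp_rot: [-180.0, 0.0, -10.8]
contact_force: [-0.6, 0.0, -0.2]
finger_gap: 0.047
time: 10.25
ee_pos: [0.6235, -0.1782, 0.1185]
tcp_rot: [-180.0, 0.0, -10.8]
contact_force: [-0.2, -0.2, -0.3]
finger_gap: 0.0034
time: 10.55
ee_pos: [0.6202, -0.1773, 0.1206]
tcp_rot: [-180.0, -0.0, -10.8]
contact_force: [0.1, 0.9, 0.3]
finger_gap: -0.0002
t10.6 [ 0.6202 -0.1774  0.1208] [180.   -0.  -10.8] F [-0.8 -0.2  0.5] gap -0.0005
turn [ 0. -0.  0.] shift [ 0.007 -0.006  0.458]
```

View pics/n2.png

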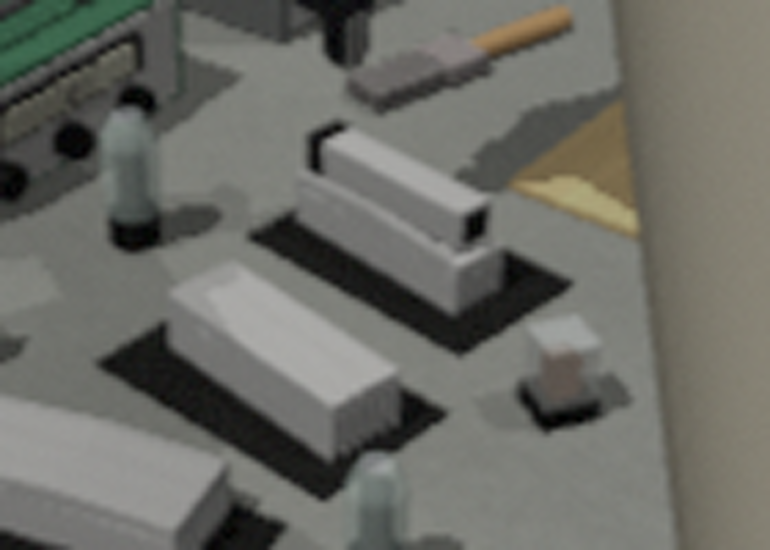

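The straightedge lies along the narrow sink, with the cap at about (325,145) and the open end at (475,225) raised. Now I press the capped end.

```bash

python3 -m inch '[0,0,0.4,0,0,0,1,0,0,0.49,0,0,0,1,0,0,0.49,0,0,0,1]'
for i in 1 2 3; do python3 -m inch '[0,0,0.03,0,0,0,1,0,0,0.03,0,0,0,1]' | grep -E 'ee_pos|force'; done
```

```text
time: 10.9
ee_pos: [0.6196, -0.1771, 0.0702]
tcp_rot: [-180.0, 0.2, -10.8]
contact_force: [0.1, -0.2, 0.5]
finger_gap: -0.0
ee_pos: [0.6211, -0.1777, 0.0694]
contact_force: [0.7, -0.1, 0.8]
ee_pos: [0.621, -0.1776, 0.0658]
contact_force: [0.8, -0.9, 2.1]
ee_pos: [0.6212, -0.1777, 0.0654]
contact_force: [-11.5, 3.9, 31.4]
```

```bash

python3 -m inch '[0,0,0,0,0,0,1,0,0,0,0,0,0,1,0,0,0,0,0,0,1]'| grep -E 'ee_pos|force'
python3 - <<'E'
from h import *
d=grab("side"); save(d,"n3.png",(290,130,360,180),5.5); np.savez("n3.npz",**d)
E
python3 -m inch '[0,0,-0.3,0,0,0,1,0,0,-0.3,0,0,0,1,-0.99,0,-0.3,0,0,0,1,-0.99,0,-0.3,0,0,0,1,-0.99,0,-0.3,0,0,0,1]'
python3 -m inch '[0,0,0.2,0,0,0,1,0,0,0.2,0,0,0,1]'|grep -E 'ee_pos|force'
for i in 1 2 3; do python3 -m inch '[0,0,0.03,0,0,0,1,0,0,0.03,0,0,0,1]' | grep -E 'ee_pos|force'; done
```

```text
ee_pos: [0.6212, -0.1777, 0.0654]
contact_force: [-10.9, 4.0, 31.6]
time: 12.35
ee_pos: [0.5182, -0.1572, 0.0911]
tcp_rot: [-179.9, 0.2, -10.8]
contact_force: [1.3, 0.1, -0.0]
finger_gap: -0.0005
ee_pos: [0.5225, -0.1586, 0.0708]
contact_force: [-0.3, -0.4, 0.0]
ee_pos: [0.5237, -0.159, 0.0695]
contact_force: [0.0, 0.5, -0.2]
ee_pos: [0.5235, -0.159, 0.0662]
contact_force: [-0.1, 0.6, 0.2]
ee_pos: [0.5237, -0.1591, 0.0654]
contact_force: [-12.6, 3.3, 31.3]
```

```bash

python3 -m inch '[0,0,0,0,0,0,1,0,0,0,0,0,0,1,0,0,0,0,0,0,1]'| grep -E 'ee_pos|force'
python3 - <<'E'
from h import *
a=dict(np.load("n3.npz"));d=grab("side"); f=np.hstack([x["frame"][130:185,290:365] for x in(a,d)])
cv2.imwrite("pics/n4.png",cv2.resize(f[...,::-1],None,fx=5,fy=5,interpolation=cv2.INTER_CUBIC))
E
python3 -m inch '[0,0,-0.3,0,0,0,1,0,0,-0.3,0,0,0,1,0.5,0,-0.6,0,0,0,-0.1,0.5,0,-0.6,0,0,0,-0.1,0.5,0,-0.6,0,0,0,-0.1]'
python3 - <<'E'
from h import *
d=grab("side"); W=cloud(d); go(.572,-.168,.051,-10.8)
u,v=np.arange(290,365),np.arange(130,185); print(*rect(W,np.pad(np.ones((55,75),bool),((130,215),(290,275))),.055,.08,30))
E
```

```text
ee_pos: [0.5237, -0.1591, 0.0654]
contact_force: [-11.8, 5.1, 29.9]
time: 14.0
ee_pos: [0.5735, -0.1686, 0.1235]
tcp_rot: [180.0, -0.1, -10.8]
contact_force: [-0.7, 0.6, -0.7]
finger_gap: 0.0431
turn [-0.  0.  0.] shift [-0.004 -0.001  0.717]
(573, -167, 145, 31, -11.6, 'z69', 'px', array([332., 152.])) (405, -91, 40, 25, -58.3, 'z56', 'px', array([360., 180.]))
```

View pics/n4.png

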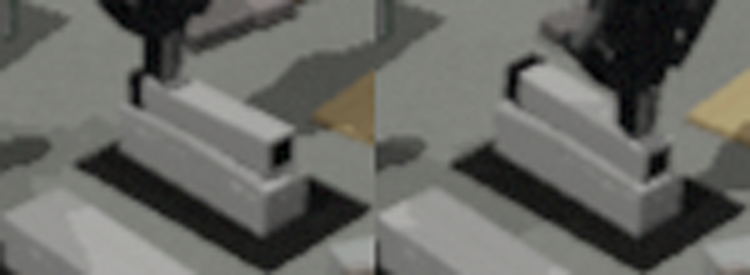

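The rock is clear: on the left the cap is down and the open end up at (280,150), and on the right it is reversed. So the narrow sink is bowed. Next I re-grip and go to the middle sink.

```bash

python3 -m inch '[0,0,0.4,0,0,0,-0.1,0,0,0.6,0,0,0,-0.1,0,0,0.7,0,0,0,-0.1,0,0,0.72,0,0,0,-0.1,0,0,0.72,0,0,0,-0.1]' |grep -E 'pos|force|gap'
python3 -m inch '[0,0,0,0,0,0,1,0,0,0,0,0,0,1,0,0,0,0,0,0,1,0,0,0,0,0,0,1,0,0,0,0,0,0,1]'|grep -E 'pos|force|gap'
python3 -m inch '[0,0,-0.3,0,0,0,1,0,0,-0.5,0,0,0,1,0,0,-0.99,0,0,0,1,0,0,-0.99,0,0,0,1,0,0,-0.99,0,0,0,1]'|grep -E 'pos|force|gap'
python3 - <<'E'
from h import *
for n in("top","side"):
    d=grab(n);W=cloud(d); reg=np.zeros((400,640),bool)
    if n=="top": reg[115:250,270:415]=1
    else: reg[130:240,240:370]=1
    print(*rect(W,reg,.03,.06,100),sep="\n")
go(.543,-.012,.15,-11.4)
E
```

```text
ee_pos: [0.5725, -0.1683, 0.0518]
contact_force: [-0.3, 0.0, 0.0]
finger_gap: 0.0472
ee_pos: [0.573, -0.1685, 0.0526]
contact_force: [-0.5, -0.0, 6.4]
finger_gap: 0.0247
ee_pos: [0.573, -0.1685, 0.1518]
contact_force: [-0.2, -0.8, -1.9]
finger_gap: 0.0248
(729, 97, 56, 55, 80.4, 'z47', 'px', array([317., 132.]))
(559, 145, 151, 64, 13.5, 'z40', 'px', array([302., 180.]))
(543, -12, 151, 52, -11.6, 'z43', 'px', array([348., 185.]))
(814, -116, 260, 43, 84.0, 'z41', 'px', array([264., 144.]))
(572, -168, 155, 44, -10.7, 'z41', 'px', array([332., 158.]))
(543, -12, 155, 56, -10.7, 'z44', 'px', array([311., 182.]))
(720, 98, 47, 39, 39.0, 'z45', 'px', array([247., 176.]))
(401, -93, 37, 33, -30.8, 'z51', 'px', array([361., 184.]))
(560, 146, 151, 69, 14.1, 'z42', 'px', array([274., 204.]))
(521, 275, 95, 8, -4.8, 'z41', 'px', array([250., 232.]))
turn [-0.     0.001  0.007] shift [-0.594 -1.473 -0.004]
```

```bash

for i in 1 2; do python3 -m inch '[-0.297,-0.737,0,0,0,0.003,1,-0.297,-0.737,0,0,0,0.003,1,-0.297,-0.737,0,0,0,0.003,1]' >/dev/null; done
python3 -m inch '[0,0,0.6,0,0,0,1,0,0,0.8,0,0,0,1,0,0,0.9,0,0,0,1,0,0,0.94,0,0,0,1,0,0,0.96,0,0,0,1]' |grep -E 'pos|force'
python3 -m inch '[0,0,0.02,0,0,0,1,0,0,0.02,0,0,0,1,0,0,0.02,0,0,0,1]'|grep -E 'pos|force'
python3 -m inch '[0,0,0,0,0,0,-0.1,0,0,0,0,0,0,-0.1,0,0,0,0,0,0,-0.1,0,0,0,0,0,0,-0.1]'|grep -E 'pos|force'
python3 -m inch '[0,0,-0.3,0,0,0,-0.1,0,0,-0.5,0,0,0,-0.1,0,0,-0.5,0,0,0,1,0.5,0,-0.5,0,0,0,1,0.5,0,-0.5,0,0,0,1]'
python3 -m inch '[0,0,0,0,0,0,1,0,0,0,0,0,0,1,0,0,0,0,0,0,1]' >/dev/null
python3 - <<'E'
from h import *
d=grab("side"); W=cloud(d); reg=np.zeros((400,640),bool);reg[140:230,260:350]=1
print(*rect(W,reg,.055,.09,30),sep="\n"); go(.592,-.022,.07,-11.4); st()
E
```

```text
ee_pos: [0.5427, -0.0128, 0.055]
contact_force: [-0.3, -0.7, -0.5]
ee_pos: [0.5424, -0.0124, 0.0531]
contact_force: [-0.1, -0.4, -0.6]
ee_pos: [0.5421, -0.0123, 0.0524]
contact_force: [-0.7, 0.1, 0.4]
time: 17.95
ee_pos: [0.594, -0.023, 0.1005]
tcp_rot: [180.0, 0.0, -11.3]
contact_force: [-0.7, 0.2, -0.5]
finger_gap: 0.0038
(808, -79, 49, 6, 89.0, 'z63', 'px', array([263., 142.]))
(713, -75, 36, 25, 44.2, 'z73', 'px', array([283., 148.]))
(541, -11, 144, 30, -10.9, 'z69', 'px', array([311., 175.]))
(394, 98, 31, 25, 38.9, 'z73', 'px', array([328., 209.]))
turn [-0.    -0.     0.001] shift [ 0.013 -0.003  0.326]
t18.3 [ 0.5906 -0.022   0.1026] [-180.    -0.   -11.3] F [0.2 0.2 0.8] gap -0.0000
```

```bash

python3 -m inch '[0,0,0.2,0,0,0,1,0,0,0.3,0,0,0,1,0,0,0.3,0,0,0,1]'|grep -E 'pos|force'
for i in 1 2 3; do python3 -m inch '[0,0,0.02,0,0,0,1,0,0,0.02,0,0,0,1]' | grep -E 'ee_pos|force'; done
```

```text
ee_pos: [0.5901, -0.0219, 0.0711]
contact_force: [0.9, 0.4, -0.9]
ee_pos: [0.5913, -0.0222, 0.0708]
contact_force: [0.2, -0.4, -0.9]
ee_pos: [0.5912, -0.0221, 0.0684]
contact_force: [0.5, -0.9, -1.0]
ee_pos: [0.5914, -0.0222, 0.0679]
contact_force: [-8.5, 0.4, 20.8]
```

Contact is at 0.0679, where the bowed one gave 0.0654, so this one looks flat. I hold, then press the open end.

```bash

python3 -m inch '[0,0,0,0,0,0,1,0,0,0,0,0,0,1,0,0,0,0,0,0,1]'| grep -E 'ee_pos|force'
python3 - <<'E'
from h import *
np.savez("m3.npz",**grab("side"))
E
python3 -m inch '[0,0,-0.3,0,0,0,1,0,0,-0.3,0,0,0,1,-0.99,0,-0.3,0,0,0,1,-0.99,0,-0.3,0,0,0,1,-0.99,0,-0.3,0,0,0,1]' | grep -E 'ee_pos|force'
python3 -m inch '[0,0,0.24,0,0,0,1,0,0,0.24,0,0,0,1,0,0,0.24,0,0,0,1]'|grep -E 'ee_pos|force'
for i in 1 2 ; do python3 -m inch '[0,0,0.02,0,0,0,1,0,0,0.02,0,0,0,1]' | grep -E 'ee_pos|force'; done
```

```text
ee_pos: [0.5914, -0.0222, 0.068]
contact_force: [-8.9, 0.7, 21.2]
ee_pos: [0.489, -0.0015, 0.0954]
contact_force: [1.1, 0.1, 0.9]
ee_pos: [0.4942, -0.0028, 0.0725]
contact_force: [0.2, -0.7, -0.9]
ee_pos: [0.4944, -0.0028, 0.0707]
contact_force: [1.0, -1.1, -0.7]
ee_pos: [0.4941, -0.0027, 0.0682]
contact_force: [0.0, -0.8, 0.5]
```

```bash

python3 -m inch '[0,0,0.02,0,0,0,1,0,0,0.02,0,0,0,1]' | grep -E 'ee_pos|force'
python3 -m inch '[0,0,0,0,0,0,1,0,0,0,0,0,0,1,0,0,0,0,0,0,1]'| grep -E 'ee_pos|force'
python3 - <<'E'
from h import *
a=dict(np.load("m3.npz"));d=grab("side"); f=np.hstack([x["frame"][145:215,265:350] for x in(a,d)])
cv2.imwrite("pics/m4.png",cv2.resize(f[...,::-1],None,fx=4.5,fy=4.5,interpolation=cv2.INTER_CUBIC))
E
python3 -m inch '[0,0,-0.3,0,0,0,1,0,0,-0.3,0,0,0,1,0.5,0,-0.5,0,0,0,-0.1,0.5,0,-0.5,0,0,0,-0.1,0.5,0,-0.5,0,0,0,-0.1]' >/dev/null
python3 - <<'E'
from h import *
d=grab("side"); W=cloud(d); reg=np.zeros((400,640),bool);reg[150:230,290:350]=1
print(*rect(W,reg,.055,.09,30),sep="\n"); go(.542,-.012,.051,-11.4);st()
E
```

```text
ee_pos: [0.4942, -0.0027, 0.0679]
contact_force: [-12.7, 1.7, 27.9]
ee_pos: [0.4942, -0.0027, 0.0679]
contact_force: [-12.5, 1.9, 26.7]
(542, -12, 146, 30, -11.4, 'z69', 'px', array([311., 175.]))
(394, 98, 31, 24, 38.6, 'z74', 'px', array([328., 209.]))
turn [-0.     0.001  0.001] shift [-0.01  -0.003  0.647]
t21.9 [ 0.5429 -0.0125  0.1157] [-1.80e+02  1.00e-01 -1.13e+01] F [-0.7 -0.5 -0.4] gap 0.0465
```

View pics/m4.png

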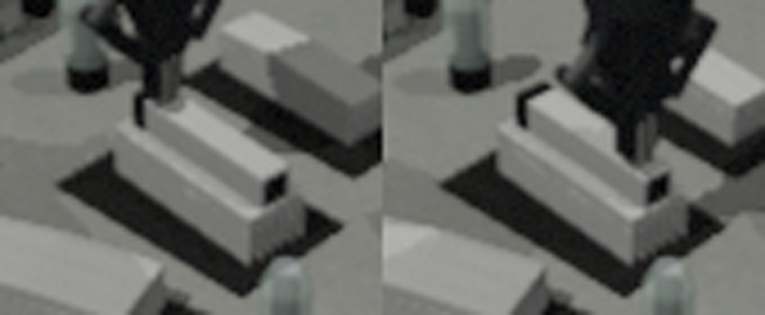

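The straightedge stays in full contact under both presses (left and right halves), so the middle sink is flat. On to the wide one.

```bash

python3 -m inch '[0,0,0.3,0,0,0,-0.1,0,0,0.5,0,0,0,-0.1,0,0,0.6,0,0,0,-0.1,0,0,0.64,0,0,0,-0.1,0,0,0.64,0,0,0,-0.1]' |grep -E 'pos|force|gap'
python3 -m inch '[0,0,0,0,0,0,1,0,0,0,0,0,0,1,0,0,0,0,0,0,1,0,0,0,0,0,0,1,0,0,0,0,0,0,1]'|grep -E 'pos|force|gap'
python3 -m inch '[0,0,-0.3,0,0,0,1,0,0,-0.5,0,0,0,1,0,0,-0.99,0,0,0,1,0,0,-0.99,0,0,0,1,0,0,-0.99,0,0,0,1]'|grep -E 'pos|force|gap'
python3 - <<'E'
from h import *
for n in("top","side"):
    d=grab(n);W=cloud(d); reg=np.zeros((400,640),bool)
    if n=="top": reg[115:250,270:415]=1
    else: reg[140:240,240:370]=1
    print(*rect(W,reg,.03,.06,100),sep="\n")
go(.5595,.145,.15,13.7)
E
```

```text
ee_pos: [0.5429, -0.0125, 0.0524]
contact_force: [-0.2, -0.1, -0.4]
finger_gap: 0.0469
ee_pos: [0.5436, -0.0126, 0.0535]
contact_force: [-1.2, -0.4, 6.6]
finger_gap: 0.0244
ee_pos: [0.5435, -0.0126, 0.1525]
contact_force: [0.4, -0.2, -2.3]
finger_gap: 0.0247
(730, 96, 57, 55, -6.9, 'z46', 'px', array([317., 132.]))
(571, -172, 150, 33, -10.7, 'z41', 'px', array([395., 178.]))
(526, 102, 151, 64, 13.4, 'z41', 'px', array([313., 187.]))
(523, -8, 78, 51, -10.8, 'z43', 'px', array([346., 191.]))
(817, -68, 164, 40, 79.2, 'z40', 'px', array([257., 149.]))
(569, -169, 150, 45, -12.3, 'z42', 'px', array([337., 160.]))
(543, -12, 151, 56, -10.8, 'z44', 'px', array([311., 181.]))
(720, 97, 47, 40, 42.7, 'z45', 'px', array([247., 176.]))
(401, -94, 37, 34, -31.0, 'z51', 'px', array([361., 184.]))
(526, 102, 151, 71, 14.0, 'z41', 'px', array([292., 201.]))
(524, 275, 95, 7, -3.9, 'z41', 'px', array([250., 232.]))
turn [-0.     0.001 -0.278] shift [ 0.537 -1.49   0.006]
```

The wide sink was knocked aside, to (526,102) at yaw 13.5, and I use the new pose.

```bash
python3 - <<'E'
from h import *
go(.526,.102,.15,13.6)
E
python3 -m inch '[0,0,0,0,0,-0.278,1,0,0,0,0,0,-0.278,1,0,0,0,0,0,-0.278,1,0,0,0,0,0,-0.278,1]'|grep -E 'rot'
python3 - <<'E'
from h import *
go(.526,.102,.15,13.6)
E
```

```text
turn [-0.     0.001 -0.277] shift [ 0.107 -1.152  0.006]
tcp_rot: [-179.9, 0.1, 13.9]
turn [-0.001  0.001  0.003] shift [ 1.080e-01 -1.152e+00  1.000e-03]
```

```bash

for i in 1 2; do python3 -m inch '[0.054,-0.575,0,0,0,0,1,0.054,-0.575,0,0,0,0,1,0.054,-0.575,0,0,0,0,1]' >/dev/null; done
python3 -m inch '[0,0,0.6,0,0,0,1,0,0,0.8,0,0,0,1,0,0,0.9,0,0,0,1,0,0,0.93,0,0,0,1,0,0,0.95,0,0,0,1]' |grep -E 'pos|force'
python3 -m inch '[0,0,0.02,0,0,0,1,0,0,0.02,0,0,0,1,0,0,0.02,0,0,0,1]'|grep -E 'pos|force'
python3 -m inch '[0,0,0,0,0,0,-0.1,0,0,0,0,0,0,-0.1,0,0,0,0,0,0,-0.1,0,0,0,0,0,0,-0.1]'|grep -E 'pos|force'
python3 -m inch '[0,0,-0.3,0,0,0,-0.1,0,0,-0.5,0,0,0,-0.1,0,0,-0.5,0,0,0,1,0.5,0,-0.5,0,0,0,1,0.5,0,-0.5,0,0,0,1]' >/dev/null
python3 -m inch '[0,0,0,0,0,0,1,0,0,0,0,0,0,1,0,0,0,0,0,0,1]' >/dev/null
python3 - <<'E'
from h import *
d=grab("side"); W=cloud(d); reg=np.zeros((400,640),bool);reg[160:235,250:340]=1
print(*rect(W,reg,.055,.09,30),sep="\n");print(*rect(W,reg,.03,.052,80),sep="\n"); go(.526+.0486,.102+.0117,.07,13.6); st()
E
```

```text
ee_pos: [0.5272, 0.1012, 0.0575]
contact_force: [-0.7, 0.5, -1.0]
ee_pos: [0.5267, 0.1018, 0.0551]
contact_force: [-0.2, -0.6, -0.6]
ee_pos: [0.5263, 0.1018, 0.0544]
contact_force: [1.0, 0.8, -0.3]
(524, 101, 142, 32, 12.7, 'z68', 'px', array([291., 194.]))
(393, 97, 34, 24, 48.8, 'z74', 'px', array([328., 209.]))
(544, -12, 155, 55, -11.0, 'z44', 'px', array([311., 181.]))
(526, 104, 150, 69, 14.0, 'z41', 'px', array([291., 204.]))
turn [-0.    -0.     0.001] shift [ 0.002 -0.001  0.346]
t26.5 [0.5744 0.1135 0.1046] [-180.    -0.    13.7] F [-0.2  1.2  0. ] gap -0.0000
```

```bash

python3 -m inch '[0,0,0.2,0,0,0,1,0,0,0.34,0,0,0,1,0,0,0.34,0,0,0,1]'|grep -E 'pos|force'
for i in 1 2 3; do python3 -m inch '[0,0,0.02,0,0,0,1,0,0,0.02,0,0,0,1]' | grep -E 'ee_pos|force'; done
```

```text
ee_pos: [0.5736, 0.1135, 0.0685]
contact_force: [-0.2, 0.5, 0.6]
ee_pos: [0.5751, 0.1136, 0.0688]
contact_force: [0.2, 0.2, -0.6]
ee_pos: [0.575, 0.1136, 0.0665]
contact_force: [0.7, -0.7, 0.5]
ee_pos: [0.5752, 0.1136, 0.0655]
contact_force: [-4.3, -0.5, 13.9]
```

```bash

python3 -m inch '[0,0,0.01,0,0,0,1,0,0,0.01,0,0,0,1,0,0,0.01,0,0,0,1]'| grep -E 'ee_pos|force'
python3 - <<'E'
from h import *
np.savez("w3.npz",**grab("side"))
E
python3 -m inch '[0,0,-0.3,0,0,0,1,0,0,-0.3,0,0,0,1,-0.99,0,-0.3,0,0,0,1,-0.99,0,-0.3,0,0,0,1,-0.99,0,-0.3,0,0,0,1]' | grep -E 'ee_pos|force'
python3 -m inch '[0,0,0.22,0,0,0,1,0,0,0.22,0,0,0,1,0,0,0.22,0,0,0,1]'|grep -E 'ee_pos|force'
for i in 1 2 3; do python3 -m inch '[0,0,0.025,0,0,0,1,0,0,0.025,0,0,0,1]' | grep -E 'ee_pos|force'; done
```

```text
ee_pos: [0.5753, 0.1136, 0.0654]
contact_force: [-9.5, -1.1, 25.1]
ee_pos: [0.4736, 0.0896, 0.0923]
contact_force: [2.0, 0.5, 0.5]
ee_pos: [0.4788, 0.0902, 0.0715]
contact_force: [2.2, -0.0, -0.0]
ee_pos: [0.479, 0.0902, 0.069]
contact_force: [-0.1, 0.2, -0.6]
ee_pos: [0.4787, 0.0902, 0.0662]
contact_force: [0.8, -0.0, -0.4]
ee_pos: [0.4789, 0.0902, 0.0654]
contact_force: [-13.1, -1.2, 28.9]
```

```bash

python3 -m inch '[0,0,0,0,0,0,1,0,0,0,0,0,0,1,0,0,0,0,0,0,1]'| grep -E 'ee_pos|force'
python3 - <<'E'
from h import *
a=dict(np.load("w3.npz"));d=grab("side"); f=np.hstack([x["frame"][160:235,245:335] for x in(a,d)])
cv2.imwrite("pics/w4.png",cv2.resize(f[...,::-1],None,fx=4.4,fy=4.4,interpolation=cv2.INTER_CUBIC))
E
python3 -m inch '[0,0,-0.3,0,0,0,1,0,0,-0.3,0,0,0,1,0.5,0,-0.5,0,0,0,-0.1,0.5,0,-0.5,0,0,0,-0.1,0.5,0,-0.5,0,0,0,-0.1]' >/dev/null
python3 - <<'E'
from h import *
d=grab("side"); W=cloud(d); reg=np.zeros((400,640),bool);reg[160:235,250:320]=1
print(*rect(W,reg,.055,.09,30),sep="\n"); go(.526,.102,.051,13.6);st()
E
```

```text
ee_pos: [0.479, 0.0901, 0.0654]
contact_force: [-12.0, -1.9, 28.9]
(523, 101, 142, 31, 13.7, 'z68', 'px', array([291., 194.]))
turn [-0.     0.001  0.001] shift [-0.01  -0.002  0.621]
t30.1 [0.527  0.102  0.1131] [-1.80e+02  1.00e-01  1.37e+01] F [-1.3 -0.2 -0.5] gap 0.0471
```

View pics/w4.png

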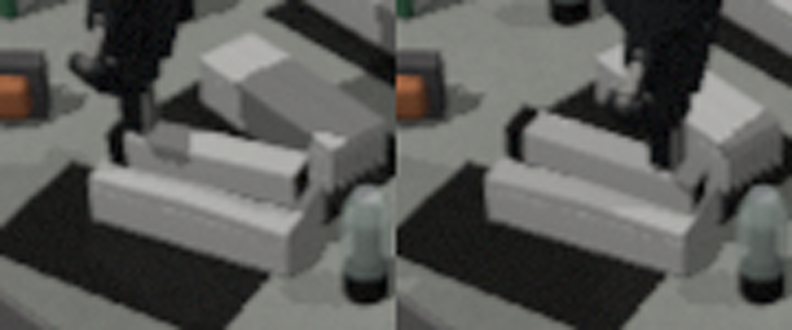

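The bar see-saws, with its open end up on the left at (300,165) and its cap up on the right at (520,130), so the wide sink is bowed. The straightedge goes back to the bin.

```bash

python3 -m inch '[0,0,0.3,0,0,0,-0.1,0,0,0.5,0,0,0,-0.1,0,0,0.6,0,0,0,-0.1,0,0,0.61,0,0,0,-0.1,0,0,0.61,0,0,0,-0.1]' |grep -E 'pos|force|gap'
python3 -m inch '[0,0,0,0,0,0,1,0,0,0,0,0,0,1,0,0,0,0,0,0,1,0,0,0,0,0,0,1,0,0,0,0,0,0,1]'|grep -E 'pos|force|gap'
python3 -m inch '[0,0,-0.3,0,0,0,1,0,0,-0.5,0,0,0,1,0,0,-0.99,0,0,0,1,0,0,-0.99,0,0,0,1,0,0,-0.99,0,0,0,1]'|grep -E 'pos|force|gap'
python3 -m inch '[0,0,0,0,0,0.216,1,0,0,0,0,0,0.216,1,0,0,0,0,0,0.216,1,0,0,0,0,0,0.216,1]'|grep -E 'rot'
python3 - <<'E'
from h import *
go(.467,.384,.15,-5.8)
E
```

```text
ee_pos: [0.5273, 0.1019, 0.0533]
contact_force: [0.3, 1.3, 1.1]
finger_gap: 0.0468
ee_pos: [0.5278, 0.102, 0.054]
contact_force: [-2.0, -0.6, 6.1]
finger_gap: 0.0246
ee_pos: [0.5278, 0.102, 0.1532]
contact_force: [-0.6, 1.0, -2.7]
finger_gap: 0.0246
tcp_rot: [180.0, 0.1, -5.8]
turn [0.    0.001 0.   ] shift [-0.88  -2.746  0.007]
```

```bash

for i in 1 2 3; do python3 -m inch '[-0.293,-0.915,0,0,0,0,1,-0.293,-0.915,0,0,0,0,1,-0.293,-0.915,0,0,0,0,1]' >/dev/null; done
python3 -m inch '[0,0,0.4,0,0,0,1,0,0,0.8,0,0,0,1,0,0,0.9,0,0,0,1,0,0,0.9,0,0,0,1]' |grep -E 'pos|force'
python3 -m inch '[0,0,0.3,0,0,0,1,0,0,0.4,0,0,0,1,0,0,0.4,0,0,0,1]'|grep -E 'pos|force'
python3 -m inch '[0,0,0,0,0,0,-0.1,0,0,0,0,0,0,-0.1,0,0,0,0,0,0,-0.1,0,0,0,0,0,0,-0.1]'|grep -E 'pos|force'
python3 -m inch '[0,0,-0.3,0,0,0,-0.1,0,0,-0.5,0,0,0,-0.1,0,0,-0.99,0,0,0,-1,0,0,-0.99,0,0,0,-1]' >/dev/null
python3 -m inch '[0,0,-0.6,0,0,0,-1,0,0,-0.6,0,0,0,-1,0,0,-0.6,0,0,0,-1]'
python3 - <<'E'
from h import *
d=grab("top");W=cloud(d);
reg=np.zeros((400,640),bool);reg[130:250,270:510]=1
print(*rect(W,reg,.03,.06,60),sep="\n")
d=grab("side"); save(d,"bin.png",(160,120,420,330),3)
W=cloud(d);reg=np.zeros((400,640),bool);reg[140:270,200:370]=1
print(*rect(W,reg,.03,.06,60),sep="\n"); st(); go(.526,.102,.2,13.6)
E
```

```text
ee_pos: [0.4669, 0.3829, 0.0606]
contact_force: [-0.1, -0.2, -1.0]
ee_pos: [0.4673, 0.3836, 0.022]
contact_force: [0.3, -0.3, -1.0]
ee_pos: [0.4675, 0.3841, 0.0226]
contact_force: [0.4, -0.0, 0.4]
time: 34.65
ee_pos: [0.4681, 0.3845, 0.1834]
tcp_rot: [-179.8, -0.2, -5.7]
contact_force: [0.3, 0.7, -0.9]
finger_gap: 0.085
(717, 95, 53, 38, -87.8, 'z44', 'px', array([318., 134.]))
(571, -168, 151, 41, -10.5, 'z40', 'px', array([394., 178.]))
(543, -12, 151, 52, -11.4, 'z42', 'px', array([348., 185.]))
(526, 102, 151, 64, 13.4, 'z40', 'px', array([315., 190.]))
(400, -94, 32, 32, -33.9, 'z54', 'px', array([373., 227.]))
(821, -65, 172, 50, 73.6, 'z41', 'px', array([255., 149.]))
(571, -167, 154, 46, -10.6, 'z41', 'px', array([332., 158.]))
(715, -71, 37, 22, 31.4, 'z46', 'px', array([283., 155.]))
(544, -12, 155, 57, -11.2, 'z44', 'px', array([311., 181.]))
(401, -93, 37, 33, -32.1, 'z52', 'px', array([361., 183.]))
(526, 103, 152, 69, 13.5, 'z42', 'px', array([292., 201.]))
(391, 102, 32, 15, 37.0, 'z45', 'px', array([327., 217.]))
(474, 342, 214, 140, -2.3, 'z40', 'px', array([249., 243.]))
(491, 381, 89, 27, -5.5, 'z33', 'px', array([229., 262.]))
t34.8 [0.4672 0.3838 0.1803] [180.    0.   -5.7] F [ 0.1  0.3 -1. ] gap 0.0857
turn [-0.     0.    -0.215] shift [-0.091  2.878 -0.197]
```

View pics/bin.png

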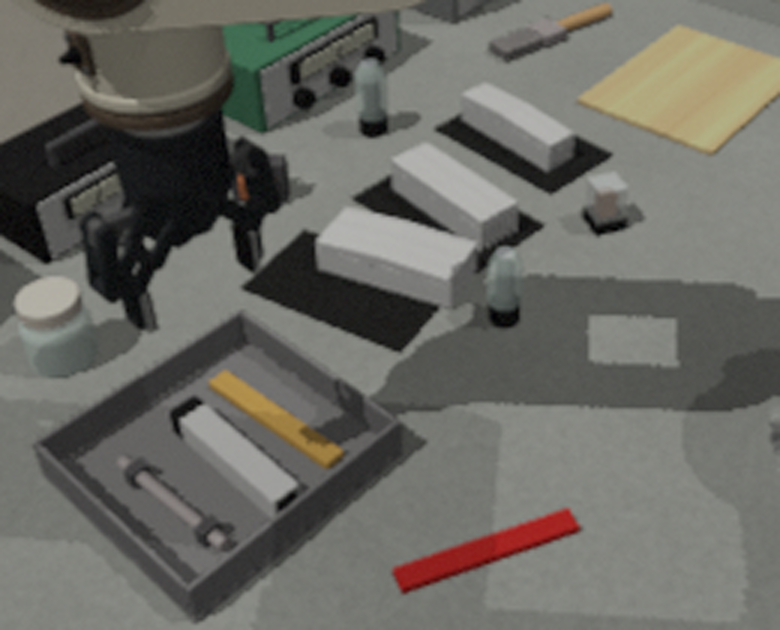

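The bin holds the straightedge again, with its cap at (190,412), between the stud and the brass bar. Next is the wide sink.

```bash

python3 -m inch '[0,0,0,0,0,-0.215,-1,0,0,0,0,0,-0.215,-1,0,0,0,0,0,-0.215,-1,0,0,0,0,0,-0.215,-1]' >/dev/null
for i in 1 2 3; do python3 -m inch '[-0.03,0.958,0,0,0,0,-1,-0.03,0.958,0,0,0,0,-1,-0.03,0.958,0,0,0,0,-1]' >/dev/null; done
python3 -m inch '[0,0,0.5,0,0,0,-1,0,0,0.9,0,0,0,-1,0,0,0.9,0,0,0,-1,0,0,0.9,0,0,0,-1]'
python3 - <<'E'
from h import *
d=grab("side");W=cloud(d);reg=np.zeros((400,640),bool);reg[175:235,250:330]=1
print(*rect(W,reg,.03,.05,60),sep="\n"); go(.526,.102,.01,13.5)
E
```

```text
time: 36.45
ee_pos: [0.5261, 0.1031, 0.0914]
tcp_rot: [-180.0, 0.1, 13.6]
contact_force: [0.4, 0.4, 1.7]
finger_gap: 0.085
(543, -11, 151, 54, -11.6, 'z44', 'px', array([313., 184.]))
(526, 103, 152, 70, 13.7, 'z42', 'px', array([292., 202.]))
turn [ 0.    -0.001  0.001] shift [-0.011  0.008  0.826]
```

```bash

python3 -m inch '[0,0,0.3,0,0,0,-1,0,0,0.5,0,0,0,-1,0,0,0.65,0,0,0,-1,0,0,0.8,0,0,0,-1,0,0,0.82,0,0,0,-1]'
python3 -m inch '[0,0,0,0,0,0,1,0,0,0,0,0,0,1,0,0,0,0,0,0,1,0,0,0,0,0,0,1,0,0,0,0,0,0,1]' 60
python3 -m inch '[0,0,-0.1,0,0,0,1,0,0,-0.3,0,0,0,1,0,0,-0.6,0,0,0,1,0,0,-0.9,0,0,0,1,0,0,-0.9,0,0,0,1]'
python3 -m inch '[0,0,-0.3,0,0,0,1,0,0,-0.6,0,0,0,1,0,0,-0.6,0,0,0,1]'
python3 - <<'E'
from h import *
d=grab("side");save(d,"w5.png",(160,80,460,300),2.6);st();go(.461,-.456,.16,-1)
E
```

```text
time: 37.0
ee_pos: [0.5267, 0.1028, 0.0095]
tcp_rot: [-180.0, -0.0, 13.6]
contact_force: [-0.8, 0.2, 1.0]
finger_gap: 0.0855
time: 37.5
ee_pos: [0.5273, 0.1027, 0.0109]
tcp_rot: [180.0, -0.2, 13.6]
contact_force: [-1.3, 1.6, 7.8]
finger_gap: 0.0632
time: 38.0
ee_pos: [0.5282, 0.1026, 0.1041]
tcp_rot: [179.9, -0.4, 13.6]
contact_force: [0.6, -0.8, -3.6]
finger_gap: 0.0631
time: 38.3
ee_pos: [0.5276, 0.1026, 0.1631]
tcp_rot: [179.9, -0.3, 13.6]
contact_force: [0.5, 0.5, -2.6]
finger_gap: 0.0627
t38.4 [0.5268 0.1025 0.1608] [180.   -0.2  13.6] F [-0.1 -0.1 -3.2] gap 0.0629
turn [ 0.    -0.002  0.162] shift [-0.561  5.596  0.008]
```

View pics/w5.png

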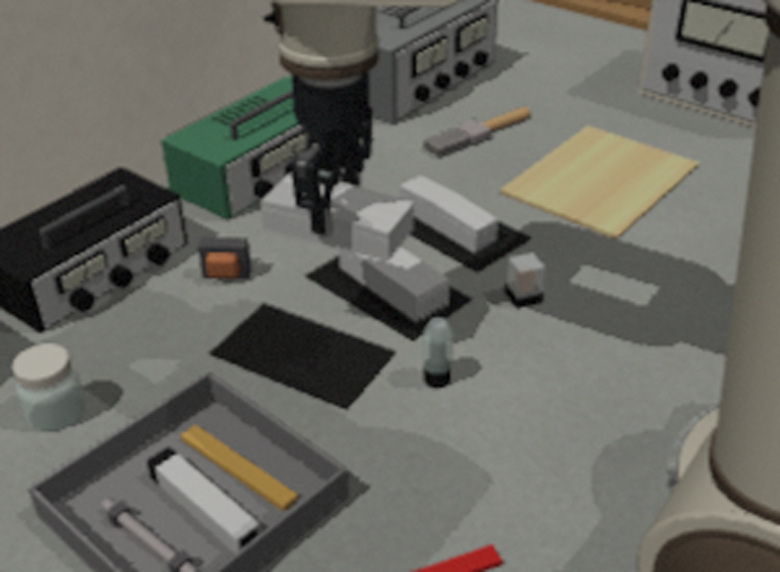

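The wide sink hangs level at (345,205), and its mat is empty. I carry it to the board.

```bash

python3 -m inch '[0,0,0,0,0,0.08,1,0,0,0,0,0,0.162,1,0,0,0,0,0,0.162,1]' >/dev/null
for i in 1 2 3 4 5 6; do python3 -m inch '[-0.0935,0.5,0,0,0,0,1,-0.0935,0.933,0,0,0,0,1,-0.0935,0.933,0,0,0,0,1]' >/dev/null; done
python3 -m inch '[0,0,0.5,0,0,0,1,0,0,0.9,0,0,0,1,0,0,0.9,0,0,0,1,0,0,0.9,0,0,0,1]' |grep -E 'pos|rot|force'
python3 - <<'E'
from h import *
go(.461,-.456,.017,-1)
E
```

```text
ee_pos: [0.4611, -0.4556, 0.0694]
tcp_rot: [-179.9, 0.0, -0.9]
contact_force: [0.6, 0.2, -1.1]
turn [-0.001  0.     0.002] shift [-0.001  0.004  0.524]
```

```bash

python3 -m inch '[0,0,0.3,0,0,0,1,0,0,0.45,0,0,0,1,0,0,0.5,0,0,0,1,0,0,0.52,0,0,0,1,0,0,0.53,0,0,0,1]' |grep -E 'pos|force'
python3 -m inch '[0,0,0.01,0,0,0,-1,0,0,0.01,0,0,0,-1,0,0,0.01,0,0,0,-1,0,0,0.01,0,0,0,-1]'|grep -E 'pos|force|gap'
python3 -m inch '[0,0,-0.4,0,0,0,-1,0,0,-0.9,0,0,0,-1,0,0,-0.9,0,0,0,-1]' |grep -E 'pos|force'
python3 -m inch '[0,0,-0.6,0,0,0,-0.5,0,0,-0.6,0,0,0,-0.5,0,0,-0.6,0,0,0,-0.5]' |grep -E 'pos|force'
python3 - <<'E'
from h import *
d=grab("side");W=cloud(d);reg=np.zeros((400,640),bool);reg[100:200,290:440]=1
print(*rect(W,reg,.03,.06,60),sep="\n"); go(.5715,-.168,.16,-10.7)
E
```

```text
ee_pos: [0.461, -0.4567, 0.017]
contact_force: [0.2, 0.1, -2.3]
ee_pos: [0.4607, -0.4564, 0.0151]
contact_force: [0.2, 0.4, -0.2]
finger_gap: 0.0854
ee_pos: [0.4624, -0.4584, 0.112]
contact_force: [0.9, -0.4, 1.2]
ee_pos: [0.4612, -0.4571, 0.1673]
contact_force: [0.4, -0.5, -0.3]
(816, -464, 295, 110, 66.8, 'z45', 'px', array([318., 111.]))
(418, -682, 54, 26, -1.3, 'z43', 'px', array([434., 115.]))
(572, -168, 153, 45, -11.9, 'z41', 'px', array([332., 158.]))
(544, -12, 152, 56, -11.1, 'z44', 'px', array([311., 182.]))
(401, -93, 36, 34, -32.3, 'z53', 'px', array([361., 183.]))
turn [ 0.001 -0.001  0.108] shift [ 0.552 -3.041  0.053]
```

```bash

python3 -m inch '[0,0,0,0,0,0.05,-0.5,0,0,0,0,0,0.108,-0.5,0,0,0,0,0,0.108,-0.5]' >/dev/null
for i in 1 2 3 4; do python3 -m inch '[0.138,-0.5,0,0,0,0,-0.5,0.138,-0.76,0,0,0,0,-0.5,0.138,-0.76,0,0,0,0,-0.5]' >/dev/null; done
python3 -m inch '[0,0,0.5,0,0,0,-0.5,0,0,0.8,0,0,0,-0.5,0,0,0.8,0,0,0,-0.5,0,0,0.8,0,0,0,-0.5]' |grep -E 'pos|rot|force'
python3 - <<'E'
from h import *
d=grab("side");W=cloud(d);reg=np.zeros((400,640),bool);reg[140:200,300:440]=1
print(*rect(W,reg,.03,.06,60),sep="\n"); go(.572,-.168,.011,-10.7)
E
```

```text
ee_pos: [0.5712, -0.169, 0.0853]
tcp_rot: [180.0, 0.0, -10.7]
contact_force: [1.0, -0.2, 0.7]
(572, -168, 152, 43, -10.4, 'z42', 'px', array([332., 158.]))
(543, -12, 153, 55, -12.9, 'z44', 'px', array([313., 183.]))
(401, -93, 35, 34, -32.9, 'z52', 'px', array([361., 183.]))
turn [ 0.    -0.001 -0.   ] shift [ 0.    -0.01   0.754]
```

```bash

python3 -m inch '[0,0,0.3,0,0,0,-0.5,0,0,0.5,0,0,0,-0.5,0,0,0.65,0,0,0,-0.5,0,0,0.73,0,0,0,-0.5,0,0,0.75,0,0,0,-0.5]' |grep -E 'pos|force'
python3 -m inch '[0,0,0,0,0,0,1,0,0,0,0,0,0,1,0,0,0,0,0,0,1,0,0,0,0,0,0,1,0,0,0,0,0,0,1]' 60
python3 -m inch '[0,0,-0.1,0,0,0,1,0,0,-0.3,0,0,0,1,0,0,-0.6,0,0,0,1,0,0,-0.9,0,0,0,1,0,0,-0.9,0,0,0,1]'
python3 -m inch '[0,0,-0.3,0,0,0,1,0,0,-0.6,0,0,0,1,0,0,-0.6,0,0,0,1]' >/dev/null
python3 - <<'E'
from h import *
d=grab("side");W=cloud(d);reg=np.zeros((400,640),bool);reg[110:200,330:440]=1
print(*rect(W,reg,.03,.06,60),sep="\n")
st();go(.461,-.352,.16,-1)
E
```

```text
ee_pos: [0.5714, -0.1681, 0.01]
contact_force: [0.4, 0.1, -0.8]
time: 45.35
ee_pos: [0.5719, -0.1681, 0.011]
tcp_rot: [180.0, -0.1, -10.7]
contact_force: [-1.3, -1.6, 6.7]
finger_gap: 0.0393
time: 45.85
ee_pos: [0.5729, -0.1685, 0.1048]
tcp_rot: [179.9, -0.4, -10.7]
contact_force: [0.6, 0.5, -2.0]
finger_gap: 0.0393
(401, -93, 36, 34, -30.7, 'z51', 'px', array([361., 184.]))
t46.2 [ 0.5718 -0.168   0.1615] [180.   -0.2 -10.7] F [-0.1 -0.5 -2. ] gap 0.0389
turn [ 0.001 -0.002 -0.108] shift [-1.076  1.859  0.015]
```

```bash

python3 -m inch '[0,0,0,0,0,-0.05,1,0,0,0,0,0,-0.108,1,0,0,0,0,0,-0.108,1]' >/dev/null
for i in 1 2; do python3 -m inch '[-0.538,0.5,0,0,0,0,1,-0.538,0.93,0,0,0,0,1,-0.538,0.93,0,0,0,0,1]' |grep pos; done
python3 - <<'E'
from h import *
d=grab("top");save(d,"b1.png",(270,100,530,270),3)
W=cloud(d);reg=np.zeros((400,640),bool);reg[160:245,425:510]=1
print(*rect(W,reg,.03,.06,30),sep="\n")
d=grab("side");W=cloud(d);reg=np.zeros((400,640),bool);reg[110:200,330:440]=1
print(*rect(W,reg,.02,.06,30),sep="\n")
go(.461,-.352,.017,-1)
E
```

```text
ee_pos: [0.5139, -0.2631, 0.159]
ee_pos: [0.4585, -0.3553, 0.159]
(420, -458, 70, 62, -0.2, 'z45', 'px', array([483., 221.]))
(402, -686, 26, 20, -58.4, 'z37', 'px', array([437., 118.]))
(681, -399, 145, 44, 76.1, 'z22', 'px', array([341., 129.]))
(401, -93, 38, 34, -32.7, 'z47', 'px', array([361., 185.]))
turn [-0.001  0.001 -0.003] shift [ 0.013 -0.013  1.419]
```

View pics/b1.png

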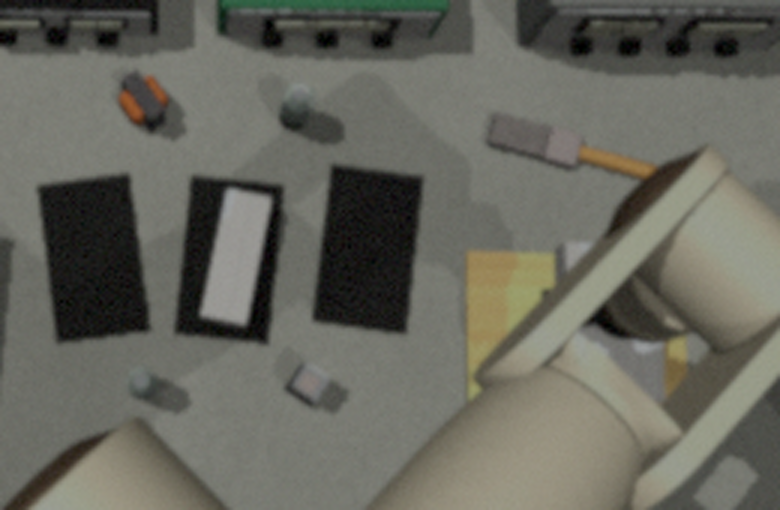

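The picture shows the middle sink on its own mat (237,257), both other mats empty, and the wide sink on the board at y=-0.458, partly hidden by the arm. I lower the narrow one at y=-0.352.

```bash

python3 -m inch '[0.01,0,0.5,0,0,0,1,0.01,0,0.9,0,0,0,1,0.01,0,0.9,0,0,0,1]' |grep -E 'pos|force'
python3 -m inch '[0,0,0.3,0,0,0,1,0,0,0.45,0,0,0,1,0,0,0.5,0,0,0,1,0,0,0.52,0,0,0,1,0,0,0.53,0,0,0,1]' |grep -E 'pos|force'
python3 -m inch '[0,0,0.01,0,0,0,1,0,0,0.01,0,0,0,1]' |grep -E 'pos|force'
python3 -m inch '[0,0,0,0,0,0,-0.5,0,0,0,0,0,0,-0.5,0,0,0,0,0,0,-0.5,0,0,0,0,0,0,-0.5]'|grep -E 'pos|force|gap'
for i in 1 2 3; do python3 -m inch '[0,0,-0.4,0,0,0,-0.5,0,0,-0.7,0,0,0,-0.5,0,0,-0.7,0,0,0,-0.5]' |grep -E 'pos|force'; done
for i in 1 2 3; do python3 -m inch '[0,-0.9,0,0,0,0,-0.5,0,-0.9,0,0,0,0,-0.5,0,-0.9,0,0,0,0,-0.5]' |grep -E 'pos|force'; done
python3 - <<'E'
from h import *
d=grab("top");save(d,"end.png",(180,100,530,270),2.2)
W=cloud(d);reg=np.zeros((400,640),bool);reg[115:245,160:510]=1
print(*rect(W,reg,.03,.12,30),sep="\n");g=cv2.cvtColor(d["frame"],cv2.COLOR_RGB2HSV)
print("board",*rect(W,reg&(g[...,1]>60),-0.01,0.02,300),sep="\n")
d=grab("side");save(d,"end2.png",None,1.25)
E
```

```text
ee_pos: [0.4599, -0.3487, 0.0645]
contact_force: [-0.1, 0.1, -2.5]
ee_pos: [0.462, -0.3523, 0.0179]
contact_force: [-0.4, 0.4, -2.0]
ee_pos: [0.4617, -0.3522, 0.0164]
contact_force: [-0.9, 0.1, -3.2]
ee_pos: [0.4615, -0.3521, 0.0159]
contact_force: [0.6, 0.1, -0.4]
finger_gap: 0.0642
ee_pos: [0.4629, -0.3533, 0.0901]
contact_force: [-0.1, -0.2, -0.9]
ee_pos: [0.4626, -0.353, 0.1595]
contact_force: [-0.4, -0.3, 0.8]
ee_pos: [0.4623, -0.3528, 0.229]
contact_force: [-0.6, -0.3, -0.1]
ee_pos: [0.4629, -0.2584, 0.2248]
contact_force: [-0.2, -0.4, 0.6]
ee_pos: [0.4644, -0.1688, 0.225]
contact_force: [1.2, 0.3, -0.3]
ee_pos: [0.466, -0.0792, 0.225]
contact_force: [0.9, 0.2, 0.3]
(730, 97, 62, 50, 35.2, 'z47', 'px', array([317., 132.]))
(717, -82, 37, 33, -89.9, 'z82', 'px', array([369., 134.]))
(691, 386, 60, 59, 75.2, 'z73', 'px', array([233., 140.]))
(544, -11, 152, 50, -11.6, 'z42', 'px', array([347., 185.]))
(477, 385, 222, 210, 85.8, 'z41', 'px', array([230., 202.]))
(464, 383, 140, 28, -5.6, 'z33', 'px', array([232., 207.]))
(461, -352, 150, 43, -0.7, 'z45', 'px', array([449., 210.]))
(460, -457, 150, 68, -1.2, 'z45', 'px', array([480., 211.]))
(400, -94, 32, 32, -33.4, 'z55', 'px', array([373., 227.]))
(396, 94, 32, 30, 0.8, 'z77', 'px', array([317., 227.]))
board
(603, 609, 154, 28, 9.5, 'z7', 'px', array([172., 168.]))
(475, 328, 155, 26, -1.4, 'z12', 'px', array([249., 205.]))
(461, -405, 253, 192, 88.9, 'z7', 'px', array([459., 214.]))
```

View pics/end.png

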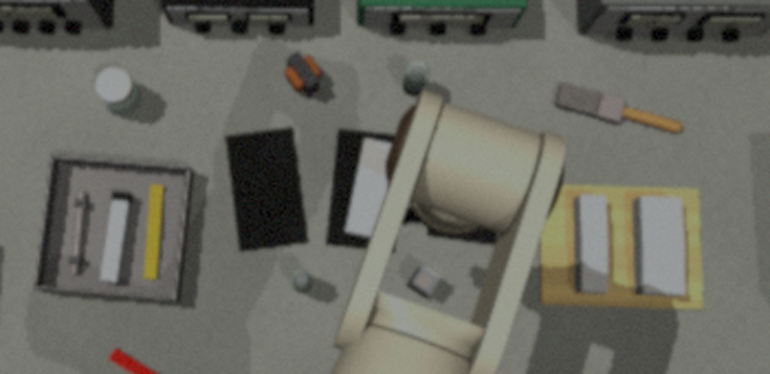

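View pics/end2.png

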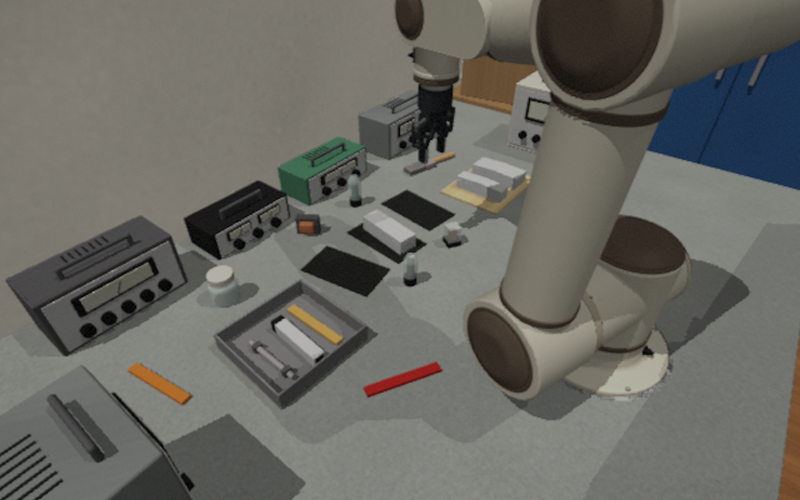

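The pictures show both bowed sinks upright on the board (591,243 and 660,245 in the top crop) and the middle one on its mat. All three bars are in the bin and the gripper touches nothing.

```bash
python3 -m inch '[0,0,0,0,0,0,-0.5,0,0,0,0,0,0,-0.5]' >/dev/null; python3 -c "
from bench import r
print(r.hand_in())"
```

```text
the job is handed in; nothing more can be done
None
```

I checked all three heat sinks with the straightedge, narrow then middle then wide, and handed the job in at about 50 s on the robot's clock.

| Heat sink | Result | Evidence when pressed (about 20–32 N per press) | Where it is now |
|---|---|---|---|
| Narrow | Bowed, the straightedge rocked | Fingertip at 65.4 mm at both ends, about 2.5 mm lower than on the flat one; see-saw visible in the pictures | Upright on the scrap board |
| Middle | Flat, no rock | Fingertip at 67.9 mm at both ends; straightedge stayed put | On its own mat |
| Wide | Bowed, the straightedge rocked | Fingertip at 65.4 mm at both ends; see-saw visible in the pictures | Upright on the scrap board |

The wide sink was knocked about 5 cm aside during the run. I measured it again and checked it where it had moved to.

**Last checks:**
- **Board:** the two bowed sinks stand level, 54 mm (narrow) and 52 mm (wide) from the board's middle in y, and within 1 mm of it in x.
- **Bin:** the straightedge, stud and brass bar are all in it.
- **Bystanders:** those I could measure again had not moved beyond measuring error, and the brush looked unmoved in the pictures.
- **Arm:** clear of everything when I handed in.

None of the checks failed or disagreed.

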